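# Load the bench battery charger and set its timer wheel

## Robot

A 6-joint arm with a two-finger parallel gripper is mounted at the origin on a cart in front of the work surface, level with it; the furniture and walls round the work are solid. World frame = base frame: x ahead of the robot, y to its left, z up, the work surface at z = 0. Lengths are in m, angles in rad, forces in N, time in s.
With the tool pointing down it reaches from about 0.325 to 0.775 m from the base axis. Payload 5.5 kg.
Tool frame: the origin (TCP) lies midway between the tips of the shut fingers; the grasp point (between the pads) lies 19 mm behind it; z points along the fingers, y is the line along which they close (so a half turn about z gives the same grasp; the last joint's range is limited). The gripper opens to 88 mm and grips with 3 to 60 N. Pads are 20 mm wide; open, the fingers measure 115 mm over their backs; the gripper's body (75 mm by 178 mm) begins 61 mm behind the grasp point.
Start: joints at [1.254, 0.091, 1.231, -0, 1.82, -0.057], TCP at [0.154, 0.58, 0.223] pointing down, gripper open.
Joint ranges: [-2.87, 2.87], [-0.86, 2.18], [0.17, 2.46], [-1.51, 4.65], [0.06, 2.69], [-2.65, 2.65]. Speed limits (rad/s): [2.57, 2.57, 3.01, 3.14, 3.14, 3.14].

## Interface

Orientations are given as a unit quaternion [w, x, y, z].
In Python, from workcell import manip gives the robot as it stands.
- The arm moves only by the shell command python3 drive.py 'ROWS' [FORCE]. ROWS is rows parted by semicolons, their numbers by spaces, 1 to 8 of them, each of 7 numbers: a rotation vector rx, ry, rz in rad, then dx, dy, dz in m, then the finger opening in m; each row is the pose to reach, as a shift and turn from the pose commanded when the command began, along the tool's axes at that moment; what a row does not reach only later rows make up. A row lasts 1/12 s, in which the tool goes at most 0.0417 m and 0.125 rad, less where a joint would pass 70% of its speed; a pose out of reach is approached as far as the arm can. The fingers move at their own pace and stop on an object; FORCE is the grip in N (left out, the last holds). Time passes only in rows, so rows that do not move let the fingers close. It prints the time, the measured TCP pose, the force, the opening and the grip force at its end.
- manip.get_obs(): the state, without advancing time (a new reading comes with each control period).
- manip.read_camera(name): name is "scene" or "top" or "wrist"; returns the picture (384x512x3 uint8, red, green, blue); there is no depth.
- manip.camera_params(name): a dict with "intrinsics" (3x3 intrinsics, pixels), "k1" (the pictures are not rectified: a ray, as slopes to the right and down, at radius r is drawn at 1 + k1 r^2 times it, then the intrinsics apply), "pose" (4x4, takes a point from camera to world coordinates); the wrist camera has in their place "mount" (4x4, takes a point from camera to tool coordinates, whose origin is the TCP and whose axes are the flange's). Camera axes: x right, y down, z forward; pixel columns grow to the right and rows downward; lengths in m; the calibration is good to about 2 mm. A picture is of the moment at which its call begins: read the wrist's pose just before it. camera_params takes no time and is no camera call.
- manip.close_job(): hands the job in; it is judged then, once.
The state is a dict: "clock": time; "joint_positions": joint angles; "qd": joint speeds; "joint_torque": joint torques, N m; "tool_pos": TCP position; "tcp_rot": TCP orientation; "wrist_force": force on the tool from outside, world axes, zero at the start; "moment": the same for the moment, N m; "finger_gap": finger opening in m; "grasp_force": force on a finger pad.
Only numpy, scipy, OpenCV 4.12 (cv2) and the standard library are available. Lean on these libraries where they do the work, as an engineer would, in place of code of your own. Each camera call takes 0.05 s, during which the arm holds its last target. There are 200 camera calls.

## Task

Take the charged packs out of the charger and stand them upright in the plywood tray, and stand every flat pack from the bench fully down in a bay of its own. The charger does the packs one after another, an hour each, and its knurled timer wheel gives half an hour a click: roll the wheel until the pointer stands two clicks up the scale from zero for each pack now in the charger. Last of all, with the packs in and the timer set, flip the toggle switch on; leave the tape measure, screwdriver and glue bottle where they are.

Things in the scene. Friction and masses are not known exactly. Their poses are not given: they have to be found in the camera images.
- pack1: flat battery pack standing on the bench at the start (3 or 4 of the four are present): grey plastic block, black band near the top, ribbed pad on top, 40 x 54 mm in plan, 58 mm tall, 0.32 kg, edges rounded 3 mm. Origin: centre of the underside; x along the 40 mm side (the width to grip), y along the 54 mm side, z up. Either way round fits a bay.
- pack2: flat battery pack standing on the bench at the start (3 or 4 of the four are present): grey plastic block, black band near the top, ribbed pad on top, 40 x 54 mm in plan, 58 mm tall, 0.32 kg, edges rounded 3 mm. Origin: centre of the underside; x along the 40 mm side (the width to grip), y along the 54 mm side, z up. Either way round fits a bay.
- pack3: flat battery pack standing on the bench at the start (3 or 4 of the four are present): grey plastic block, black band near the top, ribbed pad on top, 40 x 54 mm in plan, 58 mm tall, 0.32 kg, edges rounded 3 mm. Origin: centre of the underside; x along the 40 mm side (the width to grip), y along the 54 mm side, z up. Either way round fits a bay.
- pack4: flat battery pack standing on the bench at the start (3 or 4 of the four are present): grey plastic block, black band near the top, ribbed pad on top, 40 x 54 mm in plan, 58 mm tall, 0.32 kg, edges rounded 3 mm. Origin: centre of the underside; x along the 40 mm side (the width to grip), y along the 54 mm side, z up. Either way round fits a bay.
- charged1: charged battery pack that stands in bay 0 of the charger at the start (2 or 3 of the four are present); the same shape, size and frame as the flat packs
- charged2: charged battery pack that stands in bay 1 of the charger at the start (2 or 3 of the four are present); the same shape, size and frame as the flat packs
- charged3: charged battery pack that stands in bay 2 of the charger at the start (2 or 3 of the four are present); the same shape, size and frame as the flat packs
- charged4: charged battery pack that stands in bay 3 of the charger at the start (2 or 3 of the four are present); the same shape, size and frame as the flat packs
- charger: bench charger, fixed, 150 mm (x) x 272 mm (y). Origin: centre of its underside; x points from the control deck (robot side) to the bays, y to the left, z up. Local x 0 to 74 mm: black block, 52 mm high, four bays in a row along y. Local x -75 to 0: grey deck, 42 mm high, with the timer wheel at the right, the scale in the middle, the toggle switch at the left
- bay0 (a point): centre of the floor of bay 0 (bay 0 is the rightmost, 65 mm from bay to bay), 36 mm above the bench; the bay is 45 mm (charger x) x 59 mm (charger y), 16 mm deep, upright walls; a seated pack stands on this floor and sticks out 42 mm. Frame parallel to the charger's
- bay1 (a point): centre of the floor of bay 1 (bay 0 is the rightmost, 65 mm from bay to bay), 36 mm above the bench; the bay is 45 mm (charger x) x 59 mm (charger y), 16 mm deep, upright walls; a seated pack stands on this floor and sticks out 42 mm. Frame parallel to the charger's
- bay2 (a point): centre of the floor of bay 2 (bay 0 is the rightmost, 65 mm from bay to bay), 36 mm above the bench; the bay is 45 mm (charger x) x 59 mm (charger y), 16 mm deep, upright walls; a seated pack stands on this floor and sticks out 42 mm. Frame parallel to the charger's
- bay3 (a point): centre of the floor of bay 3 (bay 0 is the rightmost, 65 mm from bay to bay), 36 mm above the bench; the bay is 45 mm (charger x) x 59 mm (charger y), 16 mm deep, upright walls; a seated pack stands on this floor and sticks out 42 mm. Frame parallel to the charger's
- timer_wheel (a joint): timer setting, rad: 0 is the zero end, a rest (click) every 0.2618 rad (15 degrees), 8 clicks between stops. Detents pull it to the nearest click and let go at about 0.08 N m (3 N at the rim), so a press of 5 to 15 N carries the rim along. It grows as the top of the wheel moves away from the robot (charger +x); starts anywhere from 0 to 3 clicks
- wheel_top (a point): top of the timer wheel's rim: black knurled wheel, 50 mm diameter, 13 mm wide, on edge, axle along charger y, sunk in a slot so that its rim stands 10 mm above the deck (52 mm above the bench). One click is 6.5 mm of rim
- scale_zero (a point): zero tick of the scale on the deck, 42 mm above the bench; nine white ticks, 8.5 mm apart along charger +y (to the left), the even ones longer; the wheel drives a white pointer along them, one tick a click. Too low to touch: turn it by the wheel
- switch (a joint): toggle switch, rad: 0 is off, the steel bat leaning to the robot (charger -x); 0.84 is on, leaning away. It stays where it is left; about 1.5 N at the tip moves it
- switch_tip (a point): rounded tip of the bat, 9 mm thick; the bat is 30 mm long and pivots 44 mm above the bench, its axle along charger y
- tray: shallow open plywood tray for charged packs, fixed, 110 mm (x) x 194 mm (y), 26 mm high, walls 6 mm. Origin: centre of its underside, z up
- tray_in (a point): centre of the tray's inner floor, 6 mm above the bench; frame parallel to the tray's; room inside 98 x 182 mm, for three packs side by side along y
- tape_measure: yellow tape measure, 77 x 83 x 35 mm, loose bystander; origin: centre of its underside
- screwdriver_b: screwdriver with an amber handle, 169 x 63 x 28 mm, lying in front of the charger, loose bystander; origin: centre of its underside
- glue_bottle: glue bottle standing beyond the charger at the right, 59 x 64 x 155 mm, loose bystander; origin: centre of its underside

How it is judged:
By the outcome, as a careful person would: the job done as asked, in the order asked, and still so for the second after the job is handed in, with the robot touching nothing.
Of pack1, pack2, pack3, pack4 only 3 to 4 are there at a start; the rules pass over those that are not, and their reading is None.
Of charged1, charged2, charged3, charged4 only 2 to 3 are there at a start; the rules pass over those that are not, and their reading is None.
At some moment in a run one of pack1, pack2, pack3, pack4 may be knocked a few centimetres aside while the robot is not near it.
It also fails if it takes over 208 s, if anything falls off the work surface, if the arm or the gripper's body presses on something with over 40 N, if the wrist force passes 120 N, or if a joint passes its speed limit or range.

## Working session

There is one attempt and no reset: what is moved stays moved. The work goes in short steps, Python scripts to look and compute and a shell command to move; the robot and the scene stay as the last step left them, time stands still between calls to the robot, and variables do not carry over. Pictures are saved under pics/ and viewed, at most 14 in all, crops included, and the job is handed in when it is done.

```bash
ls; mkdir -p pics
python3 - <<'E'
from workcell import manip
import cv2,numpy as np
np.set_printoptions(precision=4,suppress=True)
print(manip.get_obs())
for n in ("scene","top","wrist"):
    print(n,manip.camera_params(n))
    if n!="wrist":
        cv2.imwrite(f"pics/{n}0.png",cv2.resize(manip.read_camera(n)[...,::-1],(800,600),interpolation=cv2.INTER_CUBIC))
E
```

```text
drive.py
pics
workcell.py
{'clock': 0.0, 'joint_positions': array([ 1.2543,  0.0918,  1.2318, -0.    ,  1.8198, -0.0567]), 'qd': array([ 0.0009,  0.0016, -0.0001, -0.0012, -0.0008,  0.0014]), 'joint_torque': array([  0.0001, -44.6424, -40.6463,   0.0698,   0.0286,  -0.0001]), 'tool_pos': array([0.154 , 0.5796, 0.2215]), 'tcp_rot': array([-0.0002,  0.1295,  0.9916, -0.0009]), 'wrist_force': array([0.5019, 0.3988, 0.7325]), 'moment': array([ 0.0504,  0.0116, -0.0133]), 'grasp_force': 0.0, 'finger_gap': 0.0878758733625501}
scene {'intrinsics': array([[490.9685,   0.    , 257.0616],
       [  0.    , 490.9685, 187.3772],
       [  0.    ,   0.    ,   1.    ]]), 'k1': -0.16402392310241334, 'pose': array([[ 0.6465, -0.4443,  0.6202, -0.4441],
       [-0.7628, -0.393 ,  0.5135, -0.8293],
       [ 0.0156, -0.8051, -0.593 ,  1.0341],
       [ 0.    ,  0.    ,  0.    ,  1.    ]])}
top {'intrinsics': array([[383.6852,   0.    , 251.4565],
       [  0.    , 383.6852, 187.0509],
       [  0.    ,   0.    ,   1.    ]]), 'k1': -0.05056738457138195, 'pose': array([[-0.0152, -0.9925,  0.1211,  0.4296],
       [-0.9998,  0.0131, -0.0177,  0.0135],
       [ 0.016 , -0.1213, -0.9925,  1.1128],
       [ 0.    ,  0.    ,  0.    ,  1.    ]])}
wrist {'intrinsics': array([[292.0157,   0.    , 253.3774],
       [  0.    , 292.0157, 195.1182],
       [  0.    ,   0.    ,   1.    ]]), 'k1': -0.029430011975537646, 'mount': array([[ 0.0003, -0.9625, -0.2712,  0.0738],
       [ 1.    ,  0.0006, -0.0009, -0.    ],
       [ 0.001 , -0.2712,  0.9625, -0.1621],
       [ 0.    ,  0.    ,  0.    ,  1.    ]])}
```
View pics/top0.png

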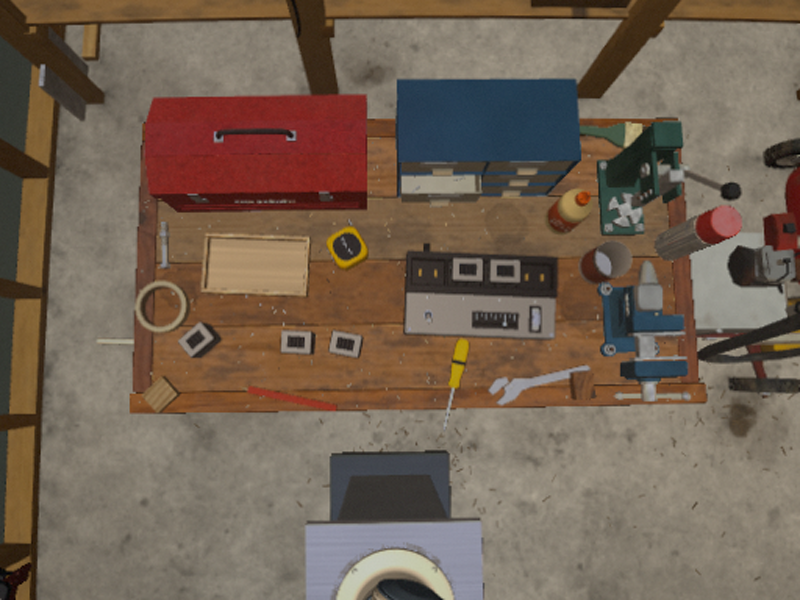

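View pics/scene0.png

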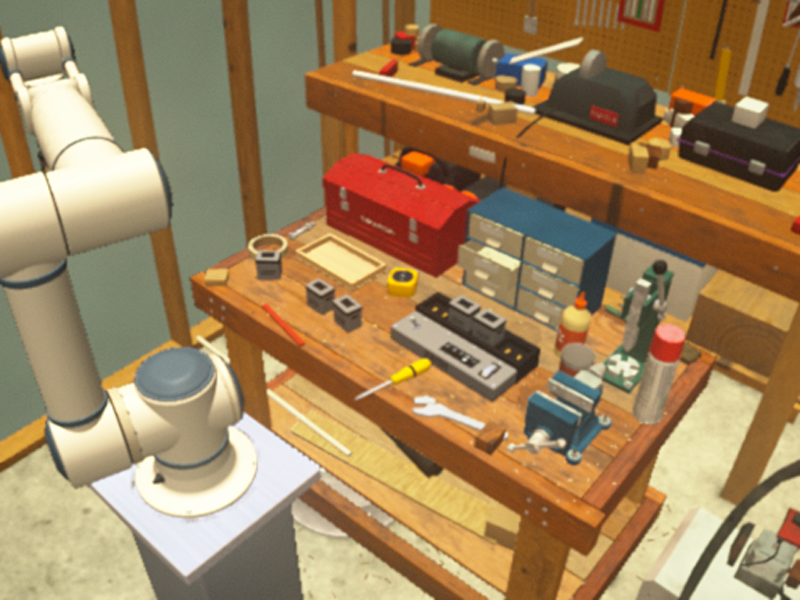

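The bench shows three flat packs, at about (198,340), (297,342) and (345,344). Two charged packs stand in the charger at about (467,269) and (505,269), which are bays 2 and 1. The tray is at about (256,265). I'll enlarge these.

Run:
```python
from workcell import manip
import cv2
im=manip.read_camera("top")[...,::-1]
def crop(n,x0,x1,y0,y1,s):
    cv2.imwrite(n,cv2.resize(im[y0:y1,x0:x1],None,fx=s,fy=s,interpolation=cv2.INTER_CUBIC))
crop("pics/L.png",105,235,140,235,6)
crop("pics/R.png",250,360,150,222,7)
```

View pics/L.png

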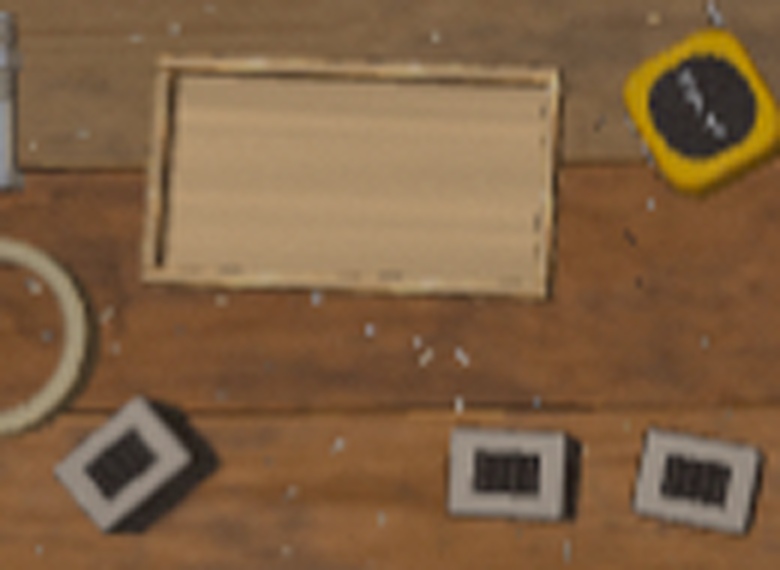

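View pics/R.png

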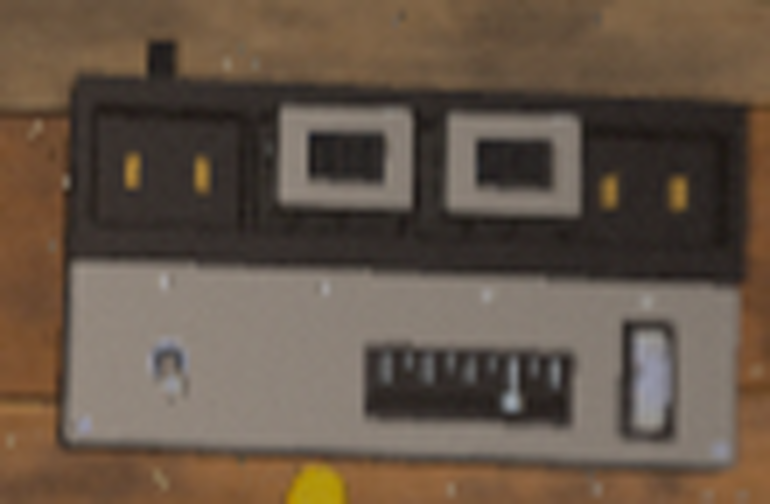

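The left crop puts the pack top centres at about (124,463), (507,474) and (697,481), with the tray corners at (160,57) to (547,298). In the right crop the pointer is at the third tick from the right, which is 2 clicks. The wheel is at (652,380) and the bat at (175,385), leaning to the robot.

```bash
cat > h.py <<'E'
from workcell import manip
import cv2,numpy as np
from scipy.spatial.transform import Rotation as R
np.set_printoptions(precision=4,suppress=True)
def rot(o): return R.from_quat(np.roll(o["tcp_rot"],-1))
def campose(n,o=None):
    p=manip.camera_params(n)
    if n!="wrist": return p,p["pose"]
    o=o or manip.get_obs()
    T=np.eye(4);T[:3,:3]=rot(o).as_matrix();T[:3,3]=o["tool_pos"]
    return p,T@p["mount"]
def ray(n,px,z,o=None):
    "pixels (N,2) -> world points on plane z"
    p,T=campose(n,o);px=np.atleast_2d(px).astype(float)
    z=np.broadcast_to(z,len(px));K=p["intrinsics"]
    d=(px-K[:2,2])/[K[0,0],K[1,1]];u=d.copy()
    for _ in range(20): u=d/(1+p["k1"]*(u**2).sum(1,keepdims=True))
    w=np.c_[u,np.ones(len(u))]@T[:3,:3].T
    return T[:3,3]+w*((z-T[2,3])/w[:,2])[:,None]
def proj(n,P,o=None):
    p,T=campose(n,o);P=np.atleast_2d(P);c=(P-T[:3,3])@T[:3,:3]
    u=c[:,:2]/c[:,2:];u=u*(1+p["k1"]*(u**2).sum(1,keepdims=True));K=p["intrinsics"]
    return u*[K[0,0],K[1,1]]+K[:2,2]
def shot(name,f=1.55):
    o=manip.get_obs();im=manip.read_camera("wrist")
    cv2.imwrite(f"pics/{name}.png",cv2.resize(im[...,::-1],None,fx=f,fy=f,interpolation=cv2.INTER_CUBIC))
    np.save(f"pics/{name}.npy",np.array([o],dtype=object),allow_pickle=True);return o
def wpt(name,px,z,f=1.55):
    o=np.load(f"pics/{name}.npy",allow_pickle=True)[0]
    return ray("wrist",(np.atleast_2d(px)+.5)/f-.5,z,o)
def goto(p,yaw,o=None):
    """shift and turn in tool axes to bring the downward tool to world p; closing line (tool y)
    at world angle yaw (mod pi)"""
    o=o or manip.get_obs();r=rot(o)
    best=None
    for k in (-1,0,1,2):
        a=yaw+k*np.pi
        y=np.array([np.cos(a),np.sin(a),0]);zz=np.array([0,0,-1.]);x=np.cross(y,zz)
        q=r.inv()*R.from_matrix(np.c_[x,y,zz])
        if best is None or q.magnitude()<np.linalg.norm(best)-1e-6: best=q.as_rotvec()
    d=r.inv().apply(np.asarray(p)-o["tool_pos"])
    print("rot",best,"shift",d,"at",o["tool_pos"],"t",o["clock"])
def show():
    o=manip.get_obs();print(o["clock"],o["tool_pos"],rot(o).as_matrix().round(3).tolist(),o["wrist_force"],o["finger_gap"],o["grasp_force"])
E
cat > m.py <<'E'
from h import *
def L(p): return (np.array(p)+.5)/6-.5+[105,140]
def Rr(p): return (np.array(p)+.5)/7-.5+[250,150]
for n,c in dict(a=[(140,397),(193,455),(110,531),(55,470)],b=[(452,428),(565,432),(562,520),(450,515)],c=[(650,428),(760,448),(750,535),(635,508)]).items():
    w=ray("top",L(c),.058);e=[np.linalg.norm(w[i]-w[i-1]) for i in range(4)]
    print(n,w.mean(0),e); 
    for i in range(4):
        d=w[i]-w[i-1];print("   edge",np.linalg.norm(d),np.degrees(np.arctan2(d[1],d[0])))
w=ray("top",L([(160,57),(560,68),(547,298),(143,282)]),.026);print("tray",w,w.mean(0))
for i in range(4):
    d=w[i]-w[i-1];print("   edge",np.linalg.norm(d),np.degrees(np.arctan2(d[1],d[0])))
w=ray("top",Rr([(78,78),(745,103),(740,282),(70,258),(62,445),(735,466)]),[.052]*4+[.042]*2);print("chg",w)
for i,j in((0,1),(4,5),(0,4),(1,5)):
    d=w[j]-w[i];print("   edge",np.linalg.norm(d),np.degrees(np.arctan2(d[1],d[0])))
print("center",w[[0,1,4,5]].mean(0))
print(ray("top",Rr([(345,158),(514,165)]),.094), "wheel",ray("top",Rr([(652,380)]),.052),"tip",ray("top",Rr([(175,385)]),.068))
E
python3 m.py
```

```text
a [0.4807 0.3421 0.058 ] [np.float64(0.05064321409708367), np.float64(0.036689561039377344), np.float64(0.05067974065562239), np.float64(0.03824153828248485)]
   edge 0.05064321409708367 -49.33562526521463
   edge 0.036689561039377344 -137.14594778192645
   edge 0.05067974065562239 132.42098633853732
   edge 0.03824153828248485 42.7460908749646
b [0.4737 0.1667 0.058 ] [np.float64(0.03966369199351408), np.float64(0.05178453248660188), np.float64(0.04010945109418125), np.float64(0.05113303475406108)]
   edge 0.03966369199351408 -0.9812938653669132
   edge 0.05178453248660188 -92.78294894469131
   edge 0.04010945109418125 178.0647971091858
   edge 0.05113303475406108 86.70050901797656
c [0.4697 0.0793 0.058 ] [np.float64(0.037057928839065245), np.float64(0.051202460267823866), np.float64(0.03984739845767136), np.float64(0.05389094568857885)]
   edge 0.037057928839065245 -10.84873938162318
   edge 0.051202460267823866 -101.08409649824311
   edge 0.03984739845767136 172.90690918827343
   edge 0.05389094568857885 76.0514049584293
tray [[0.6773 0.3398 0.026 ]
 [0.6692 0.1469 0.026 ]
 [0.558  0.1528 0.026 ]
 [0.5682 0.3452 0.026 ]] [0.6182 0.2462 0.026 ]
   edge 0.10927768495758726 -2.8653616503760433
   edge 0.19306181226407526 -92.40127944660155
   edge 0.1114109374786544 176.95951058680836
   edge 0.19271578601139666 86.96547201367211
chg [[ 0.6332 -0.0327  0.052 ]
 [ 0.62   -0.3023  0.052 ]
 [ 0.5472 -0.2967  0.052 ]
 [ 0.5605 -0.0282  0.052 ]
 [ 0.4866 -0.024   0.042 ]
 [ 0.4741 -0.2941  0.042 ]]
   edge 0.27000001841416826 -92.81355588620802
   edge 0.2703808521246304 -92.66338182648913
   edge 0.14719701486368528 176.62764357957997
   edge 0.14648679602466436 176.77386772293895
center [ 0.5535 -0.1633  0.047 ]
[[ 0.5927 -0.1332  0.094 ]
 [ 0.5892 -0.1985  0.094 ]] wheel [[ 0.5084 -0.2594  0.052 ]] tip [[ 0.508  -0.0676  0.068 ]]
```

Run:
```python
import cv2,numpy as np
from workcell import manip
t=manip.read_camera("top")[...,::-1];s=manip.read_camera("scene")[...,::-1]
z=lambda im,x0,x1,y0,y1:cv2.resize(im[y0:y1,x0:x1],(800,300),interpolation=cv2.INTER_CUBIC)
cv2.imwrite("pics/mt.png",np.vstack([z(t,220,400,90,157),z(s,200,400,130,205)]))
```

```text
(no output)
```

View pics/mt.png

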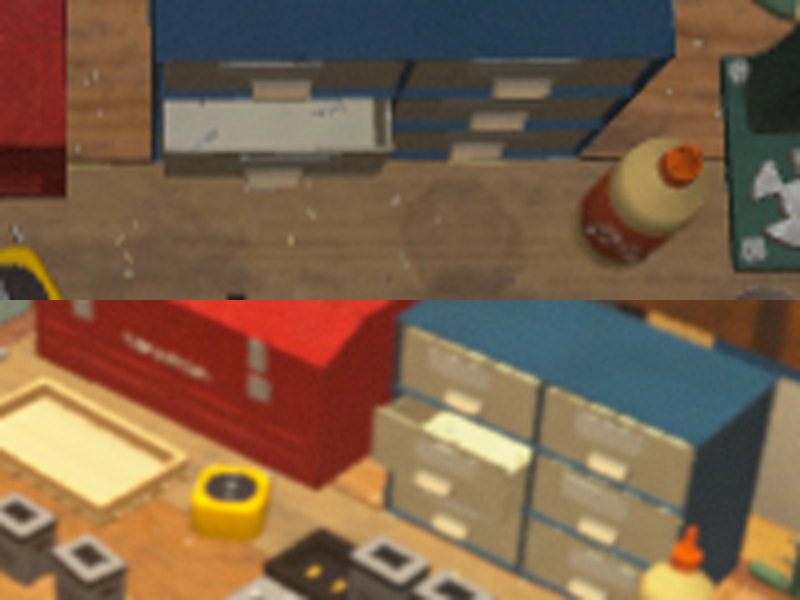

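The open middle drawer's top-left front corner is at (163,152) in the top view and (378,408) in the scene view. The toolbox's lower right front corner is at (66,197) and (318,487).

Run:
```python
from h import *
from scipy.optimize import least_squares
for n,a,b in (("drawer",(256.7,123.9),(294.5,157)),("tbox",(234.9,134),(279.5,176.7)),("glue tip",(220+683/4.444,90+163/4.478),(200+692/4,130+235/4))):
    f=lambda P:np.r_[proj("top",P)[0]-a,proj("scene",P)[0]-b]
    s=least_squares(f,[.7,0,.05]);print(n,s.x,s.fun)
goto([.48,.34,.20],np.radians(42.7))
goto([.54,-.1,.30],np.radians(-2.8))
goto([.47,.20,.30],np.radians(0))
print(rot(manip.get_obs()).as_matrix())
```

```text
drawer [ 0.7204 -0.0226  0.1255] [ 0.7397 -0.7342 -1.324   0.2665]
tbox [0.7232 0.0381 0.0136] [ 0.6494 -0.6432 -1.1135  0.1712]
glue tip [ 0.7069 -0.3302  0.1469] [ 1.4125 -1.3934 -2.2692  0.8306]
rot [-0.0009  0.0002  0.5658] shift [-0.3766 -0.148   0.0222] at [0.1541 0.5798 0.2221] t 0.25
rot [-0.0008  0.0006  1.3599] shift [-0.5476 -0.5579 -0.0774] at [0.1541 0.5798 0.2221] t 0.25
rot [-0.0008  0.0005  1.311 ] shift [-0.4029 -0.2859 -0.0777] at [0.1541 0.5798 0.2221] t 0.25
[[-0.9665  0.2569 -0.0003]
 [ 0.2569  0.9665 -0.0009]
 [ 0.0001 -0.0009 -1.    ]]
```

```bash
cat >> h.py <<'E'
def plan(*wps):
    "waypoints (p,yaw): print shifts and turns leg by leg from the present pose, in tool axes of each leg's start; legs of <=8 rows"
    o=dict(manip.get_obs())
    for p,yaw in wps:
        p=np.asarray(p,float);r=rot(o)
        y=np.array([np.cos(yaw),np.sin(yaw),0]);z=np.array([0,0,-1.]);tg=R.from_matrix(np.c_[np.cross(y,z),y,z])
        c=[tg,tg*R.from_euler("z",np.pi)];q=min(c,key=lambda q:(r.inv()*q).magnitude())
        rv=(r.inv()*q).as_rotvec();d=p-o["tool_pos"]
        n=int(np.ceil(max(np.linalg.norm(d)/.04,np.linalg.norm(rv)/.12,1)));k=int(np.ceil(n/8))
        for i in range(k):
            print(f"rows {int(np.ceil(n/k))}:",(r.as_matrix()@rv*0+rv/k).round(3),(r.inv().apply(d)/k).round(4));r=r*R.from_rotvec(rv/k)
        o["tool_pos"]=p;o["tcp_rot"]=np.roll(q.as_quat(),1)
E
python3 - <<'E'
from h import *
plan(([.55,-.125,.25],-.049))
E
```

```text
rows 7: [-0.     0.     0.453] [-0.1879 -0.1931 -0.0091]
rows 7: [-0.     0.     0.453] [-0.2535 -0.0913 -0.0092]
rows 7: [-0.     0.     0.453] [-0.2679  0.0289 -0.0093]
```

```bash
python3 drive.py '0 0 .45 -.188 -.193 -.01 .088;0 0 .45 -.188 -.193 -.01 .088;0 0 .45 -.188 -.193 -.01 .088;0 0 .45 -.188 -.193 -.01 .088;0 0 .45 -.188 -.193 -.01 .088;0 0 .45 -.188 -.193 -.01 .088;0 0 .45 -.188 -.193 -.01 .088;0 0 .45 -.188 -.193 -.01 .088'
python3 drive.py '0 0 .455 -.253 -.091 -.01 .088;0 0 .455 -.253 -.091 -.01 .088;0 0 .455 -.253 -.091 -.01 .088;0 0 .455 -.253 -.091 -.01 .088;0 0 .455 -.253 -.091 -.01 .088;0 0 .455 -.253 -.091 -.01 .088;0 0 .455 -.253 -.091 -.01 .088;0 0 .455 -.253 -.091 -.01 .088'
python3 - <<'E'
from h import *
plan(([.55,-.125,.25],-.049))
E
```

```text
clock: 0.92
tool_pos: [0.288, 0.3423, 0.2335]
tcp_rot: [0.001, 0.35, 0.937, 0.0]
wrist_force: [-1.0, 0.2, -0.7]
finger_gap: 0.0876
grasp_force: 0.0
clock: 1.58
tool_pos: [0.4203, 0.1088, 0.2422]
tcp_rot: [0.0, 0.552, 0.834, -0.0]
wrist_force: [-0.1, 0.0, 0.6]
finger_gap: 0.0879
grasp_force: 0.0
rows 7: [-0.     0.001  0.45 ] [-0.266   0.028  -0.0076]
```

```bash
python3 drive.py '0 0 .45 -.266 .028 -.008 .088;0 0 .45 -.266 .028 -.008 .088;0 0 .45 -.266 .028 -.008 .088;0 0 .45 -.266 .028 -.008 .088;0 0 .45 -.266 .028 -.008 .088;0 0 .45 -.266 .028 -.008 .088;0 0 .45 -.266 .028 -.008 .088;0 0 .45 -.266 .028 -.008 .088'
python3 drive.py '0 0 0 0 0 0 .088;0 0 0 0 0 0 .088'
python3 - <<'E'
from h import *
shot("w1"); show()
E
```

```text
clock: 2.25
tool_pos: [0.551, -0.1237, 0.2488]
tcp_rot: [-0.001, 0.723, 0.69, -0.001]
wrist_force: [-0.2, 0.8, -0.2]
finger_gap: 0.0876
grasp_force: 0.0
clock: 2.42
tool_pos: [0.5497, -0.1202, 0.2505]
tcp_rot: [-0.0, 0.722, 0.692, 0.0]
wrist_force: [-0.2, -0.1, 0.2]
finger_gap: 0.088
grasp_force: 0.0
2.4667 [ 0.5496 -0.1201  0.2509] [[0.042, 0.999, 0.0], [0.999, -0.042, 0.001], [0.001, 0.0, -1.0]] [0.9986 0.0676 0.3697] 0.0880225516837768 0.0
```

View pics/w1.png

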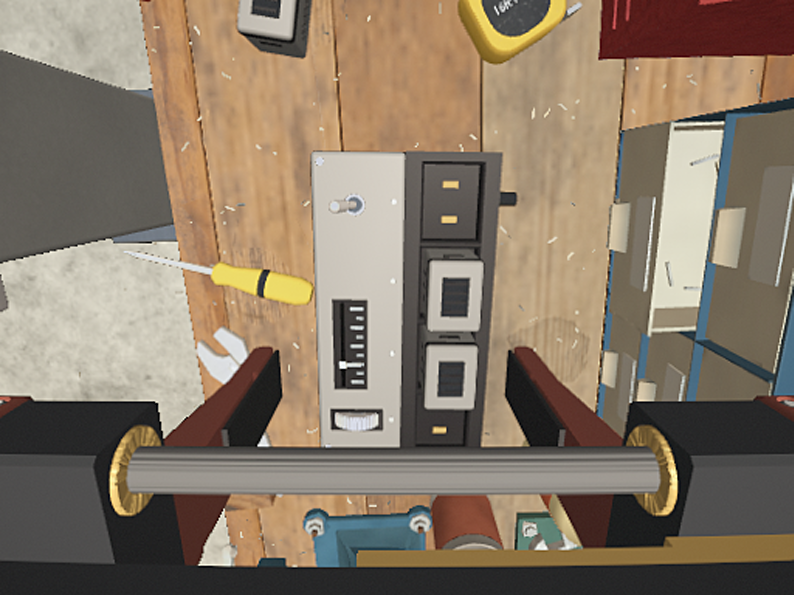

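The wrist view shows the bay 3 rim at (422,163) to (480,240). The bay 2 pack top is at (428,262) to (481,332) and the bay 1 pack top at (427,346) to (475,409). The bat is at (335,206), and the pointer at (345,364) is on tick 2.

Run:
```python
from h import *
for n,c,z in (("bay3",[(422,163),(477,163),(480,240),(421,241)],.052),("p2",[(428,262),(485,260),(481,332),(429,330)],.094),("p1",[(427,346),(479,345),(475,409),(424,408)],.094),
 ("blk",[(405,153),(500,153)],.052),("deck",[(313,155),(402,155)],.042),("tip",[(335,206)],.066),("pivot",[(356,205)],.044),("wheel",[(356,418)],.052)):
    w=wpt("w1",c,z);print(n,w.tolist() if len(w)<3 else w.mean(0), [round(float(np.linalg.norm(w[i]-w[i-1])),4) for i in range(len(w))])
    if len(w)==4:
        for i,j in((0,1),(1,2),(3,2),(0,3)):
            d=w[j]-w[i];print(np.degrees(np.arctan2(d[1],d[0])).round(1))
ux=np.array([np.cos(-.049),np.sin(-.049)]);uy=np.array([-ux[1],ux[0]])
C=np.array([.5535,-.1633])
for i in range(4): print("bay",i,C+ux*.037+uy*65e-3*(i-1.5))
```

```text
bay3 [ 0.5967 -0.0686  0.052 ] [0.0597, 0.0421, 0.0592, 0.0471]
-2.3
-87.3
-1.4
-92.2
p2 [ 0.5952 -0.1335  0.094 ] [0.0513, 0.0407, 0.0544, 0.0389]
-0.3
-92.4
-4.8
-90.4
p1 [ 0.5915 -0.1978  0.094 ] [0.052, 0.0391, 0.0537, 0.0401]
-1.3
-92.7
-3.8
-93.8
blk [[0.5628411293537188, -0.030222729940135844, 0.05199999999999999], [0.6350739892820672, -0.033078612044927035, 0.05199999999999999]] [0.0723, 0.0723]
deck [[0.4911602573185677, -0.028146360604138655, 0.04199999999999998], [0.5607133845026501, -0.031170578691352455, 0.04199999999999998]] [0.0696, 0.0696]
tip [[0.5085361972653348, -0.06664049137821057, 0.066]] [0.0]
pivot [[0.5225406849610202, -0.06786714189830094, 0.043999999999999984]] [0.0]
wheel [[0.5112284603354939, -0.25349876856241216, 0.05199999999999999]] [0.0]
bay 0 [ 0.5857 -0.2625]
bay 1 [ 0.5889 -0.1976]
bay 2 [ 0.592  -0.1327]
bay 3 [ 0.5952 -0.0677]
```

Run:
```python
from h import *
plan(([.594,-.133,.12],-.049),([.594,-.133,.060],-.049))
```

```text
rows 4: [ 0.    -0.001  0.007] [-0.0111  0.0449  0.1309]
rows 2: [0. 0. 0.] [0.   0.   0.06]
```

```bash
python3 drive.py '0 0 .007 -.011 .045 .04 .088;0 0 .007 -.011 .045 .08 .088;0 0 .007 -.011 .045 .11 .088;0 0 .007 -.011 .045 .131 .088;0 0 .007 -.011 .045 .131 .088;0 0 .007 -.011 .045 .161 .088;0 0 .007 -.011 .045 .191 .088;0 0 .007 -.011 .045 .191 .088'
python3 drive.py '0 0 0 0 0 0 .088;0 0 0 0 0 0 .03;0 0 0 0 0 0 .03;0 0 0 0 0 0 .03;0 0 0 0 0 0 .03;0 0 0 0 0 0 .03;0 0 0 0 0 0 .03;0 0 0 0 0 0 .03' 25
python3 - <<'E'
from h import *
show()
E
```

```text
clock: 3.13
tool_pos: [0.5918, -0.1331, 0.0558]
tcp_rot: [-0.003, 0.724, 0.689, -0.002]
wrist_force: [-0.5, 0.5, -0.6]
finger_gap: 0.0878
grasp_force: 0.0
clock: 3.8
tool_pos: [0.5941, -0.1352, 0.0598]
tcp_rot: [0.0, 0.725, 0.689, 0.0]
wrist_force: [-0.2, -0.4, -0.8]
finger_gap: 0.0444
grasp_force: 0.0
3.8 [ 0.5941 -0.1352  0.0598] [[0.051, 0.999, 0.0], [0.999, -0.051, -0.0], [-0.0, 0.0, -1.0]] [-0.1865 -0.3736 -0.7672] 0.04444038797803367 0.0
```

```bash
python3 drive.py '0 0 0 0 0 0 .03;0 0 0 0 0 0 .03;0 0 0 0 0 0 .03;0 0 0 0 0 0 .03;0 0 0 0 0 0 .03' 25
python3 - <<'E'
from h import *
show()
plan(([.594,-.133,.14],-.049))
E
```

```text
clock: 4.22
tool_pos: [0.594, -0.1352, 0.0596]
tcp_rot: [-0.0, 0.725, 0.689, -0.0]
wrist_force: [-0.3, 0.0, 0.4]
finger_gap: 0.0403
grasp_force: 25.0
4.2167 [ 0.594  -0.1352  0.0596] [[0.051, 0.999, -0.0], [0.999, -0.051, -0.0], [-0.0, -0.0, -1.0]] [-0.2689  0.0143  0.3986] 0.040270044994357206 24.990679621696472
rows 3: [-0.     0.    -0.002] [ 0.0022 -0.0002 -0.0804]
```

```bash
python3 drive.py '0 0 0 0 0 -.03 .03;0 0 0 0 0 -.07 .03;0 0 0 0 0 -.09 .03;0 0 0 0 0 -.09 .03'
python3 - <<'E'
from h import *
show()
plan(([.6086,.2917,.15],-.052),([.6086,.2917,.0310],-.052))
E
```

```text
clock: 4.55
tool_pos: [0.5963, -0.1357, 0.1556]
tcp_rot: [0.004, 0.725, 0.689, 0.002]
wrist_force: [0.1, 0.4, -2.7]
finger_gap: 0.04
grasp_force: 25.0
4.55 [ 0.5963 -0.1357  0.1556] [[0.051, 0.999, 0.009], [0.999, -0.051, -0.002], [-0.002, 0.009, -1.0]] [ 0.1013  0.3953 -2.7082] 0.040012459190128497 24.96952772140503
rows 6: [0.004 0.001 0.001] [ 0.2137 -0.0047  0.0024]
rows 6: [0.004 0.001 0.001] [ 0.2137 -0.0048  0.0026]
rows 3: [0. 0. 0.] [0.    0.    0.119]
```

```bash
python3 drive.py '0 0 0 .04 0 0 .03;0 0 0 .08 0 0 .03;0 0 0 .12 0 0 .03;0 0 0 .16 -.002 0 .03;0 0 0 .2 -.0036 0 .03;0 0 0 .2136 -.0036 0 .03'
python3 drive.py '0 0 0 .04 0 0 .03;0 0 0 .08 0 0 .03;0 0 0 .12 0 0 .03;0 0 0 .16 -.002 0 .03;0 0 0 .195 -.0036 0 .03;0 0 0 .2136 -.0036 0 .03;0 0 0 .2136 -.0036 0 .03;0 0 0 .2136 -.0036 0 .03'
python3 - <<'E'
from h import *
show()
plan(([.6086,.2917,.034],-.052))
E
```

```text
clock: 5.05
tool_pos: [0.5998, 0.0837, 0.1463]
tcp_rot: [-0.002, 0.723, 0.69, -0.001]
wrist_force: [-0.0, -0.4, -2.7]
finger_gap: 0.0404
grasp_force: 25.0
clock: 5.72
tool_pos: [0.6078, 0.2922, 0.1465]
tcp_rot: [-0.0, 0.724, 0.69, -0.002]
wrist_force: [0.3, -0.0, -2.8]
finger_gap: 0.0398
grasp_force: 25.0
5.7167 [0.6078 0.2922 0.1465] [[0.049, 0.999, -0.004], [0.999, -0.049, -0.002], [-0.002, -0.004, -1.0]] [ 0.3222 -0.0344 -2.7835] 0.03984438478790041 24.99627113342285
rows 3: [-0.004  0.002  0.003] [-0.0002  0.0012  0.1125]
```

```bash
python3 drive.py '0 0 0 0 0 .035 .03;0 0 0 0 0 .07 .03;0 0 0 0 0 .1 .03;0 0 0 0 0 .112 .03;0 0 0 0 0 .117 .03;0 0 0 0 0 .119 .03;0 0 0 0 0 .119 .03'
python3 drive.py '0 0 0 0 0 0 .06;0 0 0 0 0 0 .06;0 0 0 0 0 0 .06;0 0 0 0 0 0 .06;0 0 0 0 0 -.03 .06;0 0 0 0 0 -.07 .06;0 0 0 0 0 -.11 .06;0 0 0 0 0 -.11 .06'
python3 - <<'E'
from h import *
show()
plan(([.594,-.1,.165],-.049),([.592,-.200,.15],-.049))
E
```

```text
clock: 6.3
tool_pos: [0.6095, 0.2914, 0.0317]
tcp_rot: [0.0, 0.725, 0.689, 0.001]
wrist_force: [0.0, -0.4, -2.6]
finger_gap: 0.04
grasp_force: 25.0
clock: 6.97
tool_pos: [0.6119, 0.2934, 0.1526]
tcp_rot: [0.003, 0.725, 0.689, 0.008]
wrist_force: [1.4, 0.1, 2.5]
finger_gap: 0.0603
grasp_force: 0.0
6.9667 [0.6119 0.2934 0.1526] [[0.051, 0.999, 0.015], [0.999, -0.051, 0.006], [0.007, 0.015, -1.0]] [1.3918 0.1309 2.4739] 0.0603214716851849 0.0
rows 5: [ 0.007 -0.004 -0.001] [-0.1969  0.0011 -0.0076]
rows 5: [ 0.007 -0.004 -0.001] [-0.1969  0.0009 -0.0069]
rows 3: [0. 0. 0.] [-0.1     0.0029  0.015 ]
```

```bash
python3 drive.py '0 0 0 -.04 0 0 .088;0 0 0 -.08 0 0 .088;0 0 0 -.12 0 0 .088;0 0 0 -.16 0 0 .088;0 0 0 -.2 .002 0 .088;0 0 0 -.235 .003 0 .088;0 0 0 -.245 .003 0 .088'
python3 drive.py '0 0 0 -.04 0 0 .088;0 0 0 -.08 0 0 .088;0 0 0 -.12 0 0 .088;0 0 0 -.16 0 0 .088;0 0 0 -.2 .002 0 .088;0 0 0 -.235 .003 0 .088;0 0 0 -.245 .003 0 .088;0 0 0 -.245 .003 0 .088'
python3 drive.py '0 0 0 0 0 0 .088;0 0 0 0 0 0 .088'
python3 - <<'E'
from h import *
show()
plan(([.5905,-.198,.06],-.049))
E
```

```text
clock: 7.55
tool_pos: [0.5993, 0.0423, 0.1414]
tcp_rot: [0.001, 0.726, 0.687, -0.0]
wrist_force: [-0.9, -0.7, -0.7]
finger_gap: 0.0874
grasp_force: 0.0
clock: 8.22
tool_pos: [0.5895, -0.2001, 0.1407]
tcp_rot: [0.0, 0.726, 0.688, -0.0]
wrist_force: [0.4, 0.7, -0.2]
finger_gap: 0.0877
grasp_force: 0.0
clock: 8.38
tool_pos: [0.5901, -0.196, 0.1408]
tcp_rot: [-0.0, 0.724, 0.689, 0.0]
wrist_force: [-0.0, 0.3, -0.8]
finger_gap: 0.0879
grasp_force: 0.0
8.3833 [ 0.5901 -0.196   0.1408] [[0.049, 0.999, 0.0], [0.999, -0.049, 0.001], [0.001, 0.0, -1.0]] [-0.0344  0.3438 -0.7742] 0.08794840693398494 0.0
rows 3: [ 0.    -0.001 -0.   ] [-0.002   0.0004  0.0808]
```

```bash
python3 drive.py '0 0 0 0 0 .03 .088;0 0 0 0 0 .06 .088;0 0 0 0 0 .075 .088;0 0 0 0 0 .0805 .088;0 0 0 0 0 .0805 .088;0 0 0 0 0 .0805 .03;0 0 0 0 0 .0805 .03;0 0 0 0 0 .0805 .03' 25
python3 drive.py '0 0 0 0 0 0 .03;0 0 0 0 0 0 .03;0 0 0 0 0 0 .03;0 0 0 0 0 0 .03;0 0 0 0 0 0 .03;0 0 0 0 0 0 .03;0 0 0 0 0 0 .03;0 0 0 0 0 0 .03'
python3 drive.py '0 0 0 0 0 0 .03;0 0 0 0 0 0 .03;0 0 0 0 0 0 .03'
python3 - <<'E'
from h import *
show()
E
```

```text
clock: 9.05
tool_pos: [0.5908, -0.1978, 0.0624]
tcp_rot: [0.002, 0.725, 0.689, 0.001]
wrist_force: [-0.0, 0.6, 0.0]
finger_gap: 0.0711
grasp_force: 0.0
clock: 9.72
tool_pos: [0.5898, -0.1979, 0.0603]
tcp_rot: [0.0, 0.725, 0.689, 0.0]
wrist_force: [0.6, -0.8, 0.1]
finger_gap: 0.0398
grasp_force: 25.0
clock: 9.97
tool_pos: [0.5898, -0.1978, 0.0603]
tcp_rot: [0.0, 0.725, 0.689, 0.0]
wrist_force: [0.9, -0.3, 0.8]
finger_gap: 0.0397
grasp_force: 25.0
9.9667 [ 0.5898 -0.1978  0.0603] [[0.051, 0.999, 0.0], [0.999, -0.051, -0.0], [-0.0, 0.0, -1.0]] [ 0.9123 -0.2896  0.8416] 0.03972766510006799 24.9998939037323
```

```bash
python3 drive.py '0 0 0 0 0 -.03 .03;0 0 0 0 0 -.07 .03;0 0 0 0 0 -.09 .03;0 0 0 .03 0 -.09 .03;0 0 0 .07 0 -.09 .03;0 0 0 .11 0 -.09 .03;0 0 0 .15 -.001 -.09 .03;0 0 0 .18 -.002 -.09 .03' 
python3 drive.py '0 0 0 .04 0 0 .03;0 0 0 .08 0 0 .03;0 0 0 .12 -.002 0 .03;0 0 0 .16 -.004 0 .03;0 0 0 .2 -.004 0 .03;0 0 0 .22 -.004 0 .03;0 0 0 .22 -.004 0 .03;0 0 0 .22 -.004 0 .03'
python3 drive.py '0 0 0 0 0 .035 .03;0 0 0 0 0 .07 .03;0 0 0 0 0 .1 .03;0 0 0 0 0 .112 .03;0 0 0 0 0 .117 .03;0 0 0 0 0 .1185 .03;0 0 0 0 0 .1185 .03'
python3 drive.py '0 0 0 0 0 0 .06;0 0 0 0 0 0 .06;0 0 0 0 0 0 .06;0 0 0 0 0 0 .06;0 0 0 0 0 -.03 .06;0 0 0 0 0 -.07 .06;0 0 0 0 0 -.11 .06;0 0 0 0 0 -.11 .06'
python3 - <<'E'
from h import *
show()
plan(([.4705,.165,.25],-.035))
E
```

```text
clock: 10.63
tool_pos: [0.5959, -0.0149, 0.1488]
tcp_rot: [-0.001, 0.725, 0.689, -0.0]
wrist_force: [-0.2, -0.2, -2.9]
finger_gap: 0.0399
grasp_force: 25.0
clock: 11.3
tool_pos: [0.6032, 0.203, 0.1485]
tcp_rot: [-0.001, 0.724, 0.69, -0.001]
wrist_force: [-1.0, -0.6, -3.1]
finger_gap: 0.04
grasp_force: 25.0
clock: 11.88
tool_pos: [0.605, 0.2016, 0.0332]
tcp_rot: [0.0, 0.725, 0.689, 0.001]
wrist_force: [0.0, -0.3, -2.2]
finger_gap: 0.0401
grasp_force: 25.0
clock: 12.55
tool_pos: [0.6075, 0.2031, 0.1531]
tcp_rot: [0.004, 0.725, 0.689, 0.007]
wrist_force: [1.5, 0.6, 1.9]
finger_gap: 0.06
grasp_force: 0.0
12.55 [0.6075 0.2031 0.1531] [[0.051, 0.999, 0.015], [0.999, -0.051, 0.004], [0.005, 0.015, -1.0]] [1.4776 0.6424 1.9224] 0.06001509089403426 0.0
rows 5: [ 0.015 -0.005 -0.016] [-0.0445 -0.1334 -0.0991]
```

```bash
python3 drive.py '0 0 0 -.004 -.02 -.03 .088;0 0 0 -.008 -.05 -.055 .088;0 0 0 -.012 -.075 -.08 .088;0 0 0 -.017 -.1 -.11 .088;0 0 0 -.017 -.103 -.118 .088;0 0 0 -.017 -.103 -.118 .088;0 0 0 -.017 -.103 -.118 .088;0 0 0 -.017 -.103 -.118 .088'
python3 - <<'E'
from h import *
shot("w2");show()
E
```

```text
clock: 13.22
tool_pos: [0.5007, 0.1902, 0.2573]
tcp_rot: [-0.001, 0.725, 0.689, -0.001]
wrist_force: [0.1, 0.8, -0.2]
finger_gap: 0.0878
grasp_force: 0.0
13.2667 [0.5006 0.1902 0.2569] [[0.051, 0.999, -0.004], [0.999, -0.051, -0.001], [-0.001, -0.004, -1.0]] [-0.3683 -0.6257 -0.5164] 0.08782944555492651 0.0
```

View pics/w2.png

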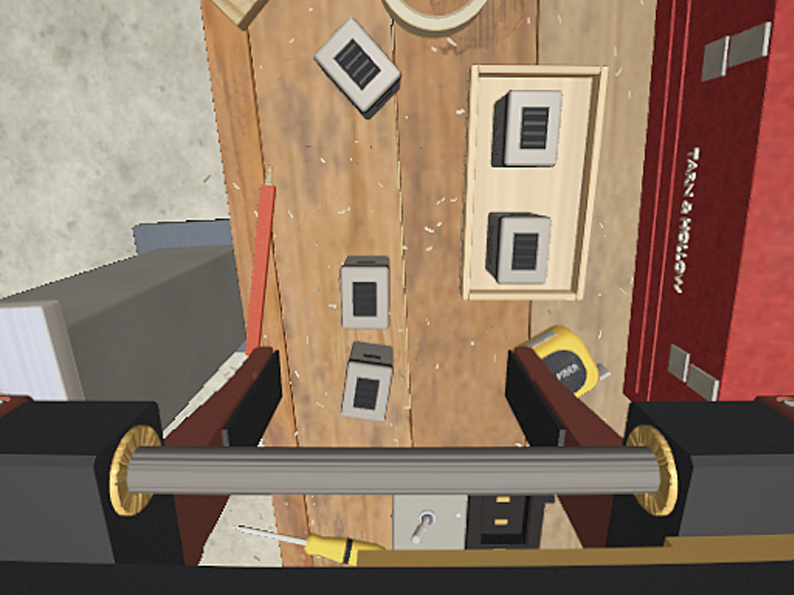

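Both charged packs stand upright in the tray. The top faces of the flat packs are at about (358,65), (365,297) and (366,390).

Run:
```python
from h import *
for n,c in (("a",[(353,18),(400,74),(365,112),(316,55)]),("b",[(343,267),(389,267),(388,327),(342,327)]),("c",[(348,361),(393,365),(384,420),(341,415)])):
    w=wpt("w2",c,.058);print(n,w.mean(0), [round(float(np.linalg.norm(w[i]-w[i-1])),4) for i in range(len(w))])
    for i,j in((0,1),(1,2),(3,2),(0,3)):
            d=w[j]-w[i];print(np.degrees(np.arctan2(d[1],d[0])).round(1))
```

```text
a [0.4833 0.3426 0.058 ] [0.0364, 0.0499, 0.0368, 0.0523]
-50.6
-137.8
-51.0
-141.6
b [0.4766 0.1675 0.058 ] [0.0515, 0.0374, 0.0514, 0.0388]
-2.9
-94.0
-2.9
-95.6
c [0.4717 0.0827 0.058 ] [0.0528, 0.039, 0.0541, 0.0388]
-8.3
-101.5
-10.2
-101.3
```

```bash
python3 drive.py '0 0 0 -.006 -.006 .035 .088;0 0 0 -.013 -.013 .075 .088;0 0 0 -.02 -.02 .11 .088;0 0 0 -.0245 -.024 .15 .088;0 0 0 -.0245 -.024 .16 .088;0 0 0 -.0245 -.024 .16 .088;0 0 0 -.0245 -.024 .16 .088'
python3 - <<'E'
from h import *
show()
plan(([.4755,.167,.025],-.049))
E
```

```text
clock: 13.85
tool_pos: [0.4755, 0.1672, 0.0998]
tcp_rot: [-0.0, 0.725, 0.689, -0.0]
wrist_force: [-0.4, 0.4, 0.4]
finger_gap: 0.0877
grasp_force: 0.0
13.85 [0.4755 0.1672 0.0998] [[0.051, 0.999, -0.001], [0.999, -0.051, -0.0], [-0.0, -0.001, -1.0]] [-0.3514  0.3976  0.3911] 0.08766229122156326 0.0
rows 2: [-0.001  0.    -0.002] [-0.0001  0.      0.0748]
```

```bash
python3 drive.py '0 0 0 0 0 .03 .088;0 0 0 0 0 .055 .088;0 0 0 0 0 .07 .088;0 0 0 0 0 .0748 .088;0 0 0 0 0 .0748 .03;0 0 0 0 0 .0748 .03;0 0 0 0 0 .0748 .03;0 0 0 0 0 .0748 .03' 25
python3 drive.py '0 0 0 0 0 0 .03;0 0 0 0 0 0 .03;0 0 0 0 0 0 .03;0 0 0 0 0 0 .03;0 0 0 0 0 0 .03;0 0 0 0 0 0 .03;0 0 0 0 0 0 .03;0 0 0 0 0 0 .03'
python3 drive.py '0 0 0 0 0 -.03 .03;0 0 0 0 0 -.07 .03;0 0 0 0 0 -.11 .03;0 0 0 0 0 -.13 .03;0 0 0 0 0 -.13 .03;0 0 0 0 0 -.13 .03'
python3 - <<'E'
from h import *
show()
plan(([.593,-.1332,.155],-.049))
E
```

```text
clock: 14.52
tool_pos: [0.4765, 0.1674, 0.027]
tcp_rot: [0.001, 0.725, 0.689, 0.002]
wrist_force: [0.2, 0.9, 0.2]
finger_gap: 0.0649
grasp_force: 0.0
clock: 15.18
tool_pos: [0.4752, 0.167, 0.0251]
tcp_rot: [0.0, 0.725, 0.689, 0.0]
wrist_force: [-0.6, -0.5, 3.4]
finger_gap: 0.04
grasp_force: 25.0
clock: 15.68
tool_pos: [0.4754, 0.1671, 0.1544]
tcp_rot: [0.0, 0.725, 0.689, 0.0]
wrist_force: [0.2, 0.6, -5.3]
finger_gap: 0.0397
grasp_force: 25.0
15.6833 [0.4754 0.1671 0.1544] [[0.051, 0.999, 0.001], [0.999, -0.051, 0.0], [0.0, 0.001, -1.0]] [ 0.2033  0.5814 -5.2744] 0.03966301974635043 24.97084468603134
rows 5: [ 0.    -0.    -0.001] [-0.147   0.0664 -0.0003]
rows 5: [ 0.    -0.    -0.001] [-0.147   0.0663 -0.0003]
```

```bash
python3 drive.py '0 0 0 -.035 .016 0 .03;0 0 0 -.07 .032 0 .03;0 0 0 -.105 .047 0 .03;0 0 0 -.14 .063 0 .03;0 0 0 -.175 .079 0 .03;0 0 0 -.21 .095 0 .03;0 0 0 -.245 .11 0 .03;0 0 0 -.27 .122 0 .03'
python3 drive.py '0 0 0 -.02 .009 0 .03;0 0 0 -.024 .0107 0 .03;0 0 0 -.024 .0107 0 .03;0 0 0 -.024 .0107 0 .03;0 0 0 -.024 .0107 0 .03'
python3 - <<'E'
from h import *
shot("w3");show()
plan(([.593,-.1332,.08],-.049))
E
```

```text
clock: 16.35
tool_pos: [0.582, -0.1118, 0.1497]
tcp_rot: [-0.003, 0.726, 0.688, -0.002]
wrist_force: [0.8, 1.2, -4.6]
finger_gap: 0.0398
grasp_force: 25.0
clock: 16.77
tool_pos: [0.5919, -0.132, 0.1532]
tcp_rot: [-0.001, 0.725, 0.689, -0.0]
wrist_force: [-0.0, -1.7, -3.8]
finger_gap: 0.0397
grasp_force: 25.0
16.8167 [ 0.5922 -0.1319  0.1539] [[0.049, 0.999, -0.001], [0.999, -0.049, 0.001], [0.001, -0.001, -1.0]] [-0.2206  0.2559 -3.2977] 0.03990755753824663 24.996585845947266
rows 2: [-0.001 -0.001 -0.001] [-0.0013  0.001   0.0739]
```

View pics/w3.png

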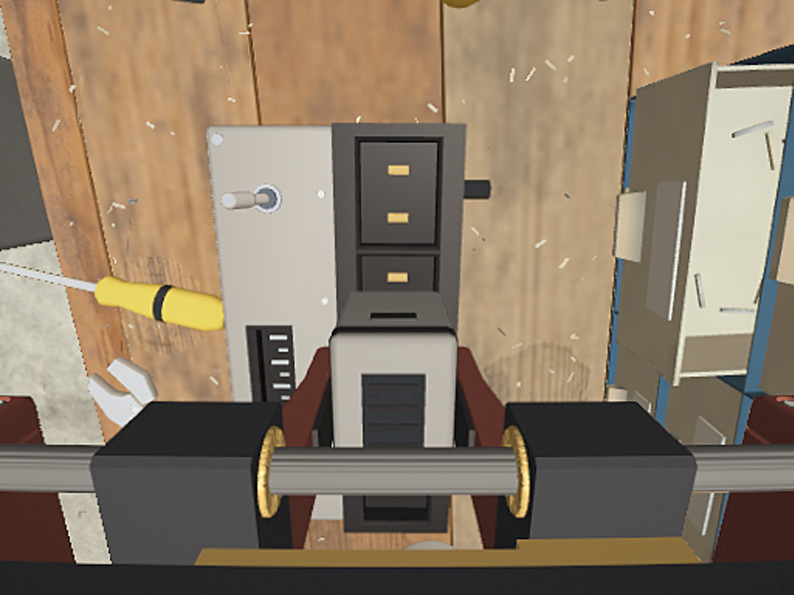

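The bay 3 rim is at (357,138), (443,138), (440,246) and (356,247), and the near edge of bay 2 runs (355,256) to (440,255). The pack hangs straight in the grip.

Run:
```python
from h import *
w=wpt("w3",[(356,138),(443,138),(440,246),(356,247),(357,255),(439,255)],.052);print(w,w[:4].mean(0),w[4:].mean(0))
for a,b in ((0,1),(3,2),(4,5),(0,3),(1,2)):
    d=w[b]-w[a];print(np.linalg.norm(d),np.degrees(np.arctan2(d[1],d[0])))
# held pack: top-face far edge, at TCP z+.034
o=np.load("pics/w3.npy",allow_pickle=True)[0]
print(wpt("w3",[(331,330),(457,330)],o["tool_pos"][2]+.034))
```

```text
[[ 0.5763 -0.0372  0.052 ]
 [ 0.6242 -0.0395  0.052 ]
 [ 0.6211 -0.0992  0.052 ]
 [ 0.5721 -0.0974  0.052 ]
 [ 0.5723 -0.1021  0.052 ]
 [ 0.6204 -0.1045  0.052 ]] [ 0.5984 -0.0683  0.052 ] [ 0.5964 -0.1033  0.052 ]
0.04788847628765855 -2.835419962620749
0.04909862341870531 -2.1289014355787574
0.04816716111646519 -2.812048822226691
0.06037236636652723 -94.04350642185739
0.059753560169261484 -92.89913475902583
[[ 0.5753 -0.1019  0.1872]
 [ 0.613  -0.1037  0.1872]]
```

```bash
python3 drive.py '0 0 0 -.0008 .0008 .035 .03;0 0 0 -.0008 .0008 .06 .03;0 0 0 -.0008 .0008 .072 .03;0 0 0 -.0008 .0008 .072 .03;0 0 0 -.0008 .0008 .072 .03;0 0 0 -.0008 .0008 .072 .03;0 0 0 -.0008 .0008 .072 .03'
python3 - <<'E'
from h import *
show()
E
```

```text
clock: 17.4
tool_pos: [0.5946, -0.1343, 0.0854]
tcp_rot: [0.002, 0.725, 0.689, 0.001]
wrist_force: [-0.4, 1.4, -2.9]
finger_gap: 0.04
grasp_force: 25.0
17.4 [ 0.5946 -0.1343  0.0854] [[0.051, 0.999, 0.004], [0.999, -0.051, -0.001], [-0.001, 0.004, -1.0]] [-0.3791  1.4047 -2.8768] 0.03999760591783148 24.996558129787445
```

```bash
python3 drive.py '0 0 0 0 0 .006 .03;0 0 0 0 0 .012 .03;0 0 0 0 0 .016 .03;0 0 0 0 0 .016 .03'
python3 drive.py '0 0 0 0 0 .004 .03;0 0 0 0 0 .006 .03;0 0 0 0 0 .006 .03;0 0 0 0 0 .006 .03'
```

```text
clock: 17.73
tool_pos: [0.5926, -0.134, 0.0651]
tcp_rot: [-0.001, 0.725, 0.689, -0.001]
wrist_force: [0.6, 0.9, -3.6]
finger_gap: 0.0396
grasp_force: 25.0
clock: 18.07
tool_pos: [0.5935, -0.1342, 0.0612]
tcp_rot: [0.0, 0.725, 0.689, 0.0]
wrist_force: [-0.3, 0.2, -1.2]
finger_gap: 0.0399
grasp_force: 25.0
```

```bash
python3 drive.py '0 0 0 0 0 0 .075;0 0 0 0 0 0 .075;0 0 0 0 0 0 .075;0 0 0 0 0 0 .075;0 0 0 0 0 -.02 .075;0 0 0 0 0 -.05 .075;0 0 0 0 0 -.09 .075;0 0 0 0 0 -.09 .075'
python3 drive.py '0 0 0 .034 -.018 -.008 .088;0 0 0 .068 -.036 -.016 .088;0 0 0 .102 -.054 -.024 .088;0 0 0 .136 -.072 -.032 .088;0 0 0 .17 -.09 -.04 .088;0 0 0 .204 -.108 -.04 .088;0 0 0 .238 -.126 -.04 .088;0 0 0 .238 -.126 -.04 .088'
python3 drive.py '0 0 0 0 0 0 .088;0 0 0 0 0 0 .088;0 0 0 0 0 0 .088'
python3 - <<'E'
from h import *
shot("w4");show()
E
```

```text
clock: 18.73
tool_pos: [0.5964, -0.135, 0.1605]
tcp_rot: [0.006, 0.725, 0.689, 0.003]
wrist_force: [1.4, -0.1, 1.5]
finger_gap: 0.0748
grasp_force: 0.0
clock: 19.4
tool_pos: [0.4777, 0.1151, 0.192]
tcp_rot: [-0.001, 0.723, 0.691, 0.002]
wrist_force: [-0.1, 0.8, 0.5]
finger_gap: 0.0875
grasp_force: 0.0
clock: 19.65
tool_pos: [0.4803, 0.1088, 0.1907]
tcp_rot: [0.0, 0.725, 0.688, -0.0]
wrist_force: [0.2, 0.8, 0.5]
finger_gap: 0.0879
grasp_force: 0.0
19.7 [0.4803 0.1087 0.1906] [[0.053, 0.999, -0.0], [0.999, -0.053, -0.0], [-0.0, -0.0, -1.0]] [-0.0901  0.2583 -0.6047] 0.08782905034042816 0.0
```

View pics/w4.png

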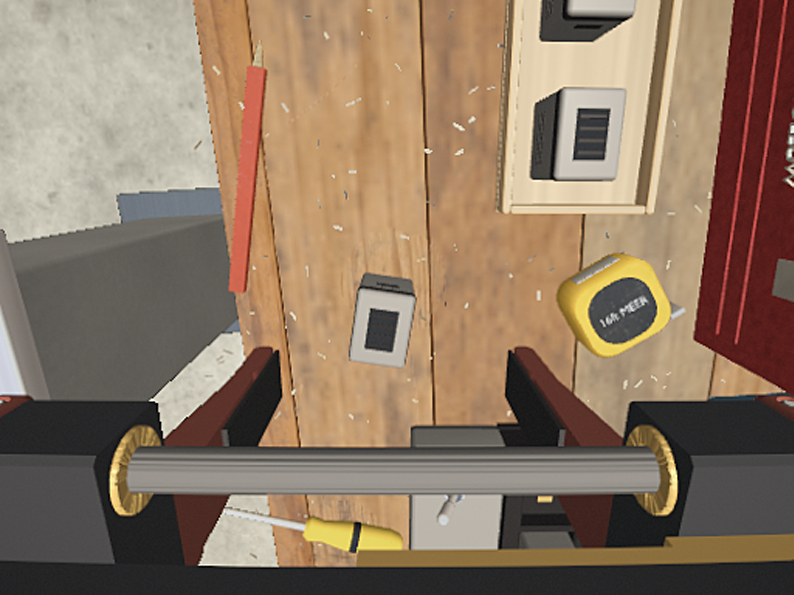

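Pack c's top face is at (359,287), (415,294), (405,367) and (349,360), so I'll check whether it has moved.

Run:
```python
from h import *
w=wpt("w4",[(359,287),(415,294),(405,367),(349,360)],.058);print(w.mean(0))
for i,j in((0,1),(1,2),(3,2),(0,3)):
    d=w[j]-w[i];print(np.linalg.norm(d),np.degrees(np.arctan2(d[1],d[0])).round(1))
plan(([.4715,.0815,.10],-.183))
```

```text
[0.4716 0.0819 0.058 ]
0.03792560591491515 -10.3
0.053634291309778474 -99.8
0.03974739497273422 -10.7
0.053409754904099126 -101.7
rows 3: [-0.    0.    0.13] [-0.0276 -0.0073  0.0907]
```

```bash
python3 drive.py '0 0 .1 -.01 -.003 .03 .088;0 0 .13 -.02 -.005 .06 .088;0 0 .13 -.0278 -.0074 .09 .088;0 0 .13 -.0278 -.0074 .09 .088;0 0 .13 -.0278 -.0074 .12 .088;0 0 .13 -.0278 -.0074 .145 .088;0 0 .13 -.0278 -.0074 .16 .088;0 0 .13 -.0278 -.0074 .1655 .088'
python3 drive.py '0 0 0 0 0 0 .088;0 0 0 0 0 0 .03;0 0 0 0 0 0 .03;0 0 0 0 0 0 .03;0 0 0 0 0 0 .03;0 0 0 0 0 0 .03;0 0 0 0 0 0 .03;0 0 0 0 0 0 .03'
python3 drive.py '0 0 0 0 0 0 .03;0 0 0 0 0 0 .03;0 0 0 0 0 0 .03;0 0 0 0 0 0 .03;0 0 0 0 0 0 .03'
python3 drive.py '0 0 0 0 0 -.03 .03;0 0 0 0 0 -.07 .03;0 0 0 0 0 -.11 .03;0 0 0 0 0 -.13 .03;0 0 0 0 0 -.13 .03;0 0 0 0 0 -.13 .03'
python3 - <<'E'
from h import *
show()
plan(([.5905,-.199,.155],-.049))
E
```

```text
clock: 20.37
tool_pos: [0.4704, 0.0819, 0.0239]
tcp_rot: [-0.001, 0.769, 0.64, -0.001]
wrist_force: [-0.4, 0.0, 0.0]
finger_gap: 0.0877
grasp_force: 0.0
clock: 21.03
tool_pos: [0.471, 0.0826, 0.0256]
tcp_rot: [0.0, 0.768, 0.64, 0.0]
wrist_force: [0.5, 1.2, 0.8]
finger_gap: 0.0443
grasp_force: 0.0
clock: 21.45
tool_pos: [0.471, 0.0826, 0.0254]
tcp_rot: [0.0, 0.768, 0.64, 0.0]
wrist_force: [-0.4, 0.4, 1.1]
finger_gap: 0.0399
grasp_force: 24.8
clock: 21.95
tool_pos: [0.4712, 0.0825, 0.1552]
tcp_rot: [0.0, 0.768, 0.64, 0.0]
wrist_force: [-1.1, -1.3, -3.9]
finger_gap: 0.04
grasp_force: 24.8
21.95 [0.4712 0.0825 0.1552] [[0.18, 0.984, 0.001], [0.984, -0.18, 0.0], [0.0, 0.001, -1.0]] [-1.1275 -1.26   -3.9038] 0.03996615543677275 24.81586128473282
rows 8: [ 0.001 -0.    -0.132] [-0.2555  0.168   0.0002]
```

```bash
python3 drive.py '0 0 -.02 -.032 .021 0 .03;0 0 -.04 -.064 .042 0 .03;0 0 -.06 -.096 .063 0 .03;0 0 -.08 -.128 .084 0 .03;0 0 -.1 -.16 .105 0 .03;0 0 -.12 -.192 .126 0 .03;0 0 -.131 -.224 .147 0 .03;0 0 -.131 -.2545 .168 0 .03'
python3 drive.py '0 0 0 0 0 0 .03;0 0 0 0 0 0 .03;0 0 0 0 0 0 .03;0 0 0 0 0 0 .03;0 0 0 0 0 0 .03'
python3 - <<'E'
from h import *
show()
plan(([.5905,-.198,.083],-.049))
E
```

```text
clock: 22.62
tool_pos: [0.5892, -0.1996, 0.1504]
tcp_rot: [-0.003, 0.725, 0.689, -0.001]
wrist_force: [-0.1, 0.5, -3.1]
finger_gap: 0.0402
grasp_force: 25.0
clock: 23.03
tool_pos: [0.59, -0.1967, 0.1548]
tcp_rot: [-0.0, 0.724, 0.69, -0.0]
wrist_force: [-0.3, 0.4, -2.8]
finger_gap: 0.0398
grasp_force: 25.0
23.0333 [ 0.59   -0.1967  0.1548] [[0.048, 0.999, -0.001], [0.999, -0.048, 0.0], [0.0, -0.001, -1.0]] [-0.3208  0.4183 -2.7789] 0.03979774675308895 24.997134804725647
rows 2: [-0.001 -0.     0.001] [-0.0013  0.0006  0.0718]
```

```bash
python3 drive.py '0 0 0 -.0006 .0004 .035 .03;0 0 0 -.0006 .0004 .06 .03;0 0 0 -.0006 .0004 .072 .03;0 0 0 -.0006 .0004 .072 .03;0 0 0 -.0006 .0004 .072 .03;0 0 0 -.0006 .0004 .072 .03;0 0 0 -.0006 .0004 .072 .03'
python3 drive.py '0 0 0 0 0 .006 .03;0 0 0 0 0 .012 .03;0 0 0 0 0 .016 .03;0 0 0 0 0 .016 .03'
python3 drive.py '0 0 0 0 0 .004 .03;0 0 0 0 0 .006 .03;0 0 0 0 0 .006 .03;0 0 0 0 0 .006 .03'
```

```text
clock: 23.62
tool_pos: [0.5919, -0.1989, 0.0861]
tcp_rot: [0.002, 0.724, 0.689, 0.001]
wrist_force: [-0.2, -0.5, -3.0]
finger_gap: 0.04
grasp_force: 25.0
clock: 23.95
tool_pos: [0.59, -0.1984, 0.0656]
tcp_rot: [-0.001, 0.725, 0.689, -0.001]
wrist_force: [0.2, 0.5, -2.6]
finger_gap: 0.0404
grasp_force: 25.0
clock: 24.28
tool_pos: [0.5908, -0.1987, 0.0616]
tcp_rot: [0.0, 0.725, 0.689, 0.0]
wrist_force: [-1.1, -0.2, -0.6]
finger_gap: 0.04
grasp_force: 25.0
```

```bash
python3 drive.py '0 0 0 0 0 0 .075;0 0 0 0 0 0 .075;0 0 0 0 0 0 .075;0 0 0 0 0 0 .075;0 0 0 0 0 -.02 .075;0 0 0 0 0 -.05 .075;0 0 0 0 0 -.09 .075;0 0 0 0 0 -.12 .075'
python3 drive.py '0 0 0 0 0 0 .088;0 0 0 0 0 0 .088'
python3 - <<'E'
from h import *
show()
plan(([.47,.345,.2],.724))
E
```

```text
clock: 24.95
tool_pos: [0.5908, -0.1987, 0.1841]
tcp_rot: [0.001, 0.725, 0.689, 0.0]
wrist_force: [0.8, -0.7, 0.0]
finger_gap: 0.0749
grasp_force: 0.0
clock: 25.12
tool_pos: [0.5919, -0.1991, 0.1846]
tcp_rot: [0.003, 0.725, 0.689, 0.001]
wrist_force: [-1.0, -0.1, -1.8]
finger_gap: 0.0849
grasp_force: 0.0
25.1167 [ 0.5919 -0.1991  0.1846] [[0.05, 0.999, 0.005], [0.999, -0.05, -0.002], [-0.002, 0.006, -1.0]] [-0.9624 -0.1181 -1.7961] 0.08493162425157968 0.0
rows 7: [ 0.002  0.002 -0.387] [ 0.2687 -0.0744 -0.0086]
rows 7: [ 0.002  0.002 -0.387] [ 0.2769  0.0325 -0.008 ]
```

```bash
python3 drive.py '0 0 -.1 .038 -.01 0 .088;0 0 -.2 .076 -.02 0 .088;0 0 -.3 .114 -.031 -.003 .088;0 0 -.387 .152 -.042 -.006 .088;0 0 -.387 .19 -.053 -.009 .088;0 0 -.387 .228 -.063 -.009 .088;0 0 -.387 .266 -.074 -.009 .088'
python3 drive.py '0 0 -.1 .038 .005 0 .088;0 0 -.2 .076 .01 0 .088;0 0 -.3 .114 .015 -.003 .088;0 0 -.387 .152 .02 -.006 .088;0 0 -.387 .19 .025 -.009 .088;0 0 -.387 .228 .03 -.009 .088;0 0 -.387 .266 .0325 -.009 .088;0 0 -.387 .277 .0325 -.009 .088'
python3 drive.py '0 0 0 0 0 0 .088;0 0 0 0 0 0 .088'
python3 - <<'E'
from h import *
shot("w5");show()
E
```

```text
clock: 25.7
tool_pos: [0.5288, 0.0723, 0.1883]
tcp_rot: [-0.001, 0.579, 0.816, -0.001]
wrist_force: [0.3, 0.2, 0.2]
finger_gap: 0.0875
grasp_force: 0.0
clock: 26.37
tool_pos: [0.4667, 0.3469, 0.1965]
tcp_rot: [-0.002, 0.409, 0.913, -0.001]
wrist_force: [0.9, -0.4, -0.3]
finger_gap: 0.0872
grasp_force: 0.0
clock: 26.53
tool_pos: [0.4688, 0.3424, 0.1976]
tcp_rot: [-0.0, 0.41, 0.912, -0.001]
wrist_force: [-0.3, -0.5, 0.5]
finger_gap: 0.0879
grasp_force: 0.0
26.5833 [0.4693 0.3417 0.1981] [[-0.662, 0.749, -0.001], [0.749, 0.662, -0.002], [-0.001, -0.002, -1.0]] [0.185  0.8813 0.3055] 0.08772598578048595 0.0
```

View pics/w5.png

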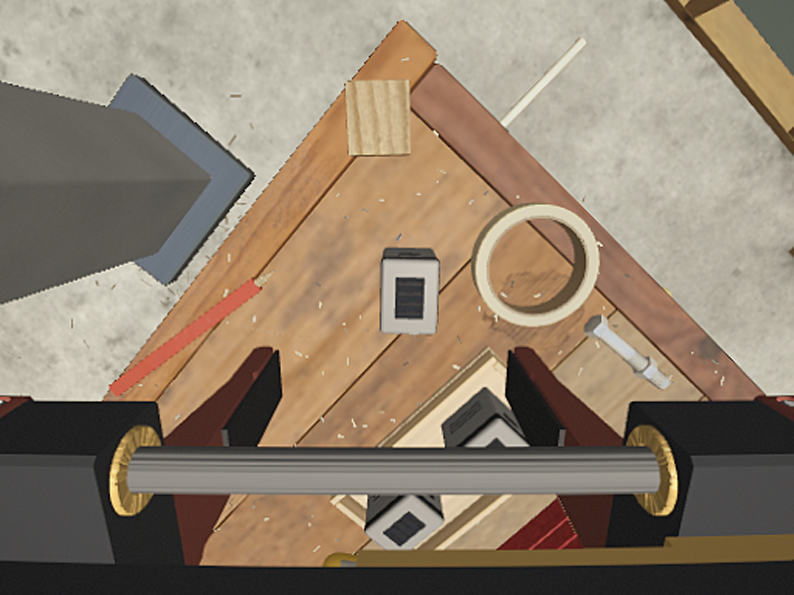

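The top face of the last pack is at (383,258), (437,259), (437,334) and (380,332).

Run:
```python
from h import *
w=wpt("w5",[(382,258),(438,259),(437,334),(380,332)],.058);print(w.mean(0))
for i,j in((0,1),(1,2),(3,2),(0,3)):
    d=w[j]-w[i];print(np.linalg.norm(d),np.degrees(np.arctan2(d[1],d[0])).round(1))
c=w.mean(0);plan((np.r_[c[:2],.1],np.radians(41.0)))
```

```text
[0.4815 0.3443 0.058 ]
0.03777268025944278 40.6
0.05361568311326485 -47.6
0.04029210326305684 39.5
0.05283883450754839 -50.3
rows 3: [-0.002  0.001  0.008] [-0.006   0.0111  0.0981]
```

```bash
python3 drive.py '0 0 .015 -.006 .0105 .035 .088;0 0 .015 -.006 .0105 .07 .088;0 0 .015 -.006 .0105 .1 .088;0 0 .015 -.006 .0105 .1 .088;0 0 .015 -.006 .0105 .12 .088;0 0 .015 -.006 .0105 .145 .088;0 0 .015 -.006 .0105 .165 .088;0 0 .015 -.006 .0105 .1735 .088'
python3 drive.py '0 0 0 0 0 0 .088;0 0 0 0 0 0 .03;0 0 0 0 0 0 .03;0 0 0 0 0 0 .03;0 0 0 0 0 0 .03;0 0 0 0 0 0 .03;0 0 0 0 0 0 .03;0 0 0 0 0 0 .03'
python3 drive.py '0 0 0 0 0 0 .03;0 0 0 0 0 0 .03;0 0 0 0 0 0 .03;0 0 0 0 0 0 .03;0 0 0 0 0 0 .03'
python3 drive.py '0 0 0 0 0 -.03 .03;0 0 0 0 0 -.07 .03;0 0 0 0 0 -.11 .03;0 0 0 0 0 -.13 .03;0 0 0 0 0 -.13 .03;0 0 0 0 0 -.13 .03'
python3 - <<'E'
from h import *
show()
plan(([.597,-.0695,.155],-.049))
E
```

```text
clock: 27.25
tool_pos: [0.481, 0.3434, 0.0245]
tcp_rot: [-0.001, 0.419, 0.908, -0.001]
wrist_force: [-0.4, -0.4, -0.2]
finger_gap: 0.0879
grasp_force: 0.0
clock: 27.92
tool_pos: [0.4811, 0.3454, 0.0261]
tcp_rot: [0.0, 0.418, 0.909, 0.0]
wrist_force: [0.2, -0.5, 0.5]
finger_gap: 0.0446
grasp_force: 0.0
clock: 28.33
tool_pos: [0.481, 0.3453, 0.0259]
tcp_rot: [-0.0, 0.418, 0.909, -0.0]
wrist_force: [-1.0, 0.5, 2.0]
finger_gap: 0.0395
grasp_force: 25.0
clock: 28.83
tool_pos: [0.4814, 0.3455, 0.1558]
tcp_rot: [0.0, 0.418, 0.909, 0.001]
wrist_force: [0.1, -0.4, -3.6]
finger_gap: 0.0395
grasp_force: 25.0
28.8333 [0.4814 0.3455 0.1558] [[-0.651, 0.759, 0.001], [0.759, 0.651, 0.001], [-0.0, 0.001, -1.0]] [ 0.0984 -0.4165 -3.6371] 0.03952554183917396 24.9861940741539
rows 6: [ 0.001 -0.     0.379] [-0.1951 -0.0912  0.0003]
rows 6: [ 0.001 -0.     0.379] [-0.215  -0.0125  0.0004]
```

```bash
python3 drive.py '0 0 .06 -.032 -.015 0 .03;0 0 .12 -.065 -.03 0 .03;0 0 .18 -.098 -.045 0 .03;0 0 .24 -.13 -.06 0 .03;0 0 .3 -.163 -.076 0 .03;0 0 .36 -.195 -.091 0 .03;0 0 .379 -.195 -.091 0 .03'
python3 drive.py '0 0 .06 -.036 -.002 0 .03;0 0 .12 -.072 -.004 0 .03;0 0 .18 -.108 -.006 0 .03;0 0 .24 -.144 -.008 0 .03;0 0 .3 -.18 -.0105 0 .03;0 0 .36 -.2138 -.0125 0 .03;0 0 .379 -.2138 -.0125 0 .03;0 0 .379 -.2138 -.0125 0 .03'
python3 drive.py '0 0 0 0 0 0 .03;0 0 0 0 0 0 .03;0 0 0 0 0 0 .03;0 0 0 0 0 0 .03'
python3 - <<'E'
from h import *
shot("w6");show()
plan(([.597,-.068,.083],-.049))
E
```

```text
clock: 29.42
tool_pos: [0.5388, 0.1318, 0.1512]
tcp_rot: [-0.001, 0.585, 0.811, -0.004]
wrist_force: [0.2, 0.4, -2.5]
finger_gap: 0.0399
grasp_force: 25.0
clock: 30.08
tool_pos: [0.5952, -0.0694, 0.1515]
tcp_rot: [-0.003, 0.725, 0.688, -0.002]
wrist_force: [-0.9, 0.9, -3.5]
finger_gap: 0.0398
grasp_force: 25.0
clock: 30.42
tool_pos: [0.5962, -0.067, 0.1557]
tcp_rot: [-0.0, 0.723, 0.69, 0.0]
wrist_force: [0.0, -0.6, -3.1]
finger_gap: 0.0396
grasp_force: 25.0
30.4667 [ 0.5963 -0.0671  0.1559] [[0.047, 0.999, 0.0], [0.999, -0.047, 0.0], [0.0, 0.0, -1.0]] [-0.4026  0.1087 -3.7858] 0.03972610626581214 24.99175876379013
rows 2: [ 0.    -0.     0.002] [-0.0008  0.0007  0.0729]
```

```bash
python3 drive.py '0 0 .002 -.0005 .0006 .035 .03;0 0 .002 -.0005 .0006 .06 .03;0 0 .002 -.0005 .0006 .071 .03;0 0 .002 -.0005 .0006 .071 .03;0 0 .002 -.0005 .0006 .071 .03;0 0 .002 -.0005 .0006 .071 .03;0 0 .002 -.0005 .0006 .071 .03'
python3 drive.py '0 0 0 0 0 .006 .03;0 0 0 0 0 .012 .03;0 0 0 0 0 .016 .03;0 0 0 0 0 .016 .03'
python3 drive.py '0 0 0 0 0 .004 .03;0 0 0 0 0 .0065 .03;0 0 0 0 0 .0065 .03;0 0 0 0 0 .0065 .03'
```

```text
clock: 31.05
tool_pos: [0.5982, -0.0689, 0.0874]
tcp_rot: [0.002, 0.725, 0.689, 0.001]
wrist_force: [0.1, 0.4, -3.8]
finger_gap: 0.04
grasp_force: 25.0
clock: 31.38
tool_pos: [0.5962, -0.0687, 0.0671]
tcp_rot: [-0.001, 0.725, 0.689, -0.001]
wrist_force: [0.5, -0.9, -3.4]
finger_gap: 0.04
grasp_force: 25.0
clock: 31.72
tool_pos: [0.5969, -0.0688, 0.0623]
tcp_rot: [-0.0, 0.725, 0.689, -0.0]
wrist_force: [0.2, 0.6, -2.6]
finger_gap: 0.0395
grasp_force: 25.0
```

```bash
python3 drive.py '0 0 0 0 0 0 .075;0 0 0 0 0 0 .075;0 0 0 0 0 0 .075;0 0 0 0 0 0 .075;0 0 0 0 0 -.02 .075;0 0 0 0 0 -.05 .075;0 0 0 0 0 -.09 .075;0 0 0 0 0 -.11 .075'
python3 drive.py '0 0 0 -.03 -.014 -.01 .088;0 0 0 -.06 -.028 -.02 .088;0 0 0 -.09 -.042 -.03 .088;0 0 0 -.12 -.056 -.04 .088;0 0 0 -.15 -.07 -.05 .088;0 0 0 -.175 -.078 -.05 .088;0 0 0 -.175 -.078 -.05 .088;0 0 0 -.175 -.078 -.05 .088'
python3 drive.py '0 0 0 0 0 0 .088;0 0 0 0 0 0 .088;0 0 0 0 0 0 .088'
python3 - <<'E'
from h import *
shot("w7");show()
E
```

```text
clock: 32.38
tool_pos: [0.5979, -0.0689, 0.1775]
tcp_rot: [0.002, 0.725, 0.689, 0.002]
wrist_force: [1.2, -0.2, 1.2]
finger_gap: 0.075
grasp_force: 0.0
clock: 33.05
tool_pos: [0.5097, -0.2407, 0.2227]
tcp_rot: [0.0, 0.726, 0.688, 0.0]
wrist_force: [0.4, 0.5, 0.1]
finger_gap: 0.0877
grasp_force: 0.0
clock: 33.3
tool_pos: [0.5106, -0.2384, 0.2221]
tcp_rot: [-0.0, 0.724, 0.689, 0.0]
wrist_force: [-0.8, 0.3, 0.4]
finger_gap: 0.0874
grasp_force: 0.0
33.35 [ 0.5106 -0.2385  0.2221] [[0.049, 0.999, -0.0], [0.999, -0.049, 0.0], [0.0, -0.0, -1.0]] [-0.0785 -0.9757 -1.1552] 0.08768244843287444 0.0
```

View pics/w7.png

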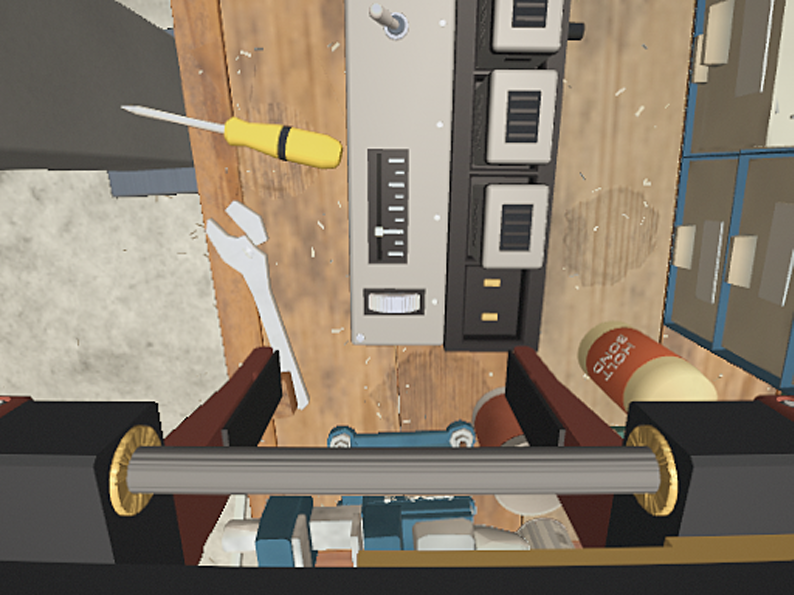

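The packs sit level in bays 1 to 3 and the pointer at (380,231) is on tick 2, so 4 more clicks reach 6. The slot is centred at (394,302).

Run:
```python
from h import *
print(wpt("w7",[(394,302),(364,302),(425,302),(394,290),(394,315)],.042),wpt("w7",[(395,301)],.052))
print(wpt("w7",[(397,160),(397,254)],.042),"tip",wpt("w7",[(376,10)],.068),"piv",wpt("w7",[(396,26)],.044))
plan(([.503,-.2575,.075],-.049))
```

```text
[[ 0.5106 -0.2605  0.042 ]
 [ 0.4871 -0.2593  0.042 ]
 [ 0.5349 -0.2617  0.042 ]
 [ 0.5111 -0.2508  0.042 ]
 [ 0.5101 -0.2711  0.042 ]] [[ 0.5115 -0.2569  0.052 ]]
[[ 0.5179 -0.154   0.042 ]
 [ 0.5147 -0.2226  0.042 ]] tip [[ 0.5089 -0.0646  0.068 ]] piv [[ 0.5213 -0.0674  0.044 ]]
rows 4: [-0. -0. -0.] [-0.0194 -0.0066  0.1471]
```

```bash
python3 drive.py '0 0 0 -.01 -.003 .035 0;0 0 0 -.02 -.006 .07 0;0 0 0 -.0205 -.0066 .11 0;0 0 0 -.0205 -.0066 .14 0;0 0 0 -.0205 -.0066 .155 0;0 0 0 -.0205 -.0066 .158 0;0 0 0 -.0205 -.0066 .158 0;0 0 0 -.0205 -.0066 .158 0'
python3 drive.py '0 0 0 0 0 0 0;0 0 0 0 0 0 0;0 0 0 0 0 0 0;0 0 0 0 0 0 0;0 0 0 0 0 0 0;0 0 0 0 0 0 0'
python3 drive.py '0 0 0 0 0 .004 0;0 0 0 0 0 .008 0;0 0 0 0 0 .01 0;0 0 0 0 0 .01 0'
```

```text
clock: 34.02
tool_pos: [0.5034, -0.2597, 0.0659]
tcp_rot: [0.001, 0.725, 0.689, 0.0]
wrist_force: [-0.8, 0.3, 0.1]
finger_gap: 0.0379
grasp_force: 0.0
clock: 34.52
tool_pos: [0.5026, -0.2598, 0.0646]
tcp_rot: [0.0, 0.725, 0.689, 0.0]
wrist_force: [-0.6, -0.3, -0.6]
finger_gap: 0.0007
grasp_force: 0.0
clock: 34.85
tool_pos: [0.502, -0.2594, 0.0531]
tcp_rot: [-0.001, 0.725, 0.689, -0.0]
wrist_force: [0.1, -0.8, 0.5]
finger_gap: 0.0007
grasp_force: 0.0
```

Now I'll creep down until the fingertips press.

```bash
python3 drive.py '0 0 0 0 0 .002 0;0 0 0 0 0 .002 0;0 0 0 0 0 .002 0;0 0 0 0 0 .002 0'
python3 drive.py '0 0 0 0 0 .001 0;0 0 0 0 0 .001 0;0 0 0 0 0 .001 0'
python3 drive.py '0 0 0 0 0 .001 0;0 0 0 0 0 .001 0;0 0 0 0 0 .001 0'
```

```text
clock: 35.18
tool_pos: [0.5026, -0.2598, 0.0524]
tcp_rot: [0.0, 0.725, 0.689, 0.0]
wrist_force: [0.2, 0.3, -0.1]
finger_gap: 0.0003
grasp_force: 0.0
clock: 35.43
tool_pos: [0.5027, -0.2598, 0.0516]
tcp_rot: [0.0, 0.725, 0.689, 0.0]
wrist_force: [-0.5, -0.2, 1.1]
finger_gap: 0.0009
grasp_force: 0.3
clock: 35.68
tool_pos: [0.5028, -0.2599, 0.051]
tcp_rot: [0.001, 0.725, 0.689, 0.0]
wrist_force: [-0.1, 0.6, 3.2]
finger_gap: 0.0004
grasp_force: 2.2
```

```bash
python3 drive.py '0 0 0 0 0 .0015 0;0 0 0 0 0 .0015 0;0 0 0 0 0 .0015 0'
python3 drive.py '0 0 0 0 0 .001 0;0 0 0 0 0 .001 0;0 0 0 0 0 .001 0'
```

```text
clock: 35.93
tool_pos: [0.5031, -0.26, 0.0508]
tcp_rot: [0.001, 0.725, 0.689, 0.0]
wrist_force: [-1.4, 2.7, 9.4]
finger_gap: 0.0005
grasp_force: 5.2
clock: 36.18
tool_pos: [0.5033, -0.26, 0.0507]
tcp_rot: [0.001, 0.725, 0.689, 0.0]
wrist_force: [-3.4, 2.1, 12.7]
finger_gap: 0.0006
grasp_force: 7.1
```

```bash
python3 drive.py '0 0 0 0 .002 0 0;0 0 0 0 .004 0 0;0 0 0 0 .006 0 0;0 0 0 0 .008 0 0;0 0 0 0 .01 0 0;0 0 0 0 .012 0 0;0 0 0 0 .014 0 0;0 0 0 0 .014 0 0'
python3 - <<'E'
from h import *
show()
im=manip.read_camera("wrist")[130:230,180:340,::-1]
t=manip.read_camera("top")[150:222,250:360,::-1]
cv2.imwrite("pics/s1.png",np.vstack([cv2.resize(im,(480,300),interpolation=2),cv2.resize(t,(480,300),interpolation=2)]))
E
```

```text
clock: 36.85
tool_pos: [0.5182, -0.2609, 0.0505]
tcp_rot: [0.002, 0.725, 0.689, 0.001]
wrist_force: [0.3, 0.7, 10.3]
finger_gap: 0.0008
grasp_force: 5.2
36.85 [ 0.5182 -0.2609  0.0505] [[0.051, 0.999, 0.004], [0.999, -0.051, -0.002], [-0.002, 0.005, -1.0]] [ 0.3226  0.678  10.3098] 0.0007572047711286152 5.204795524477959
```

View pics/s1.png

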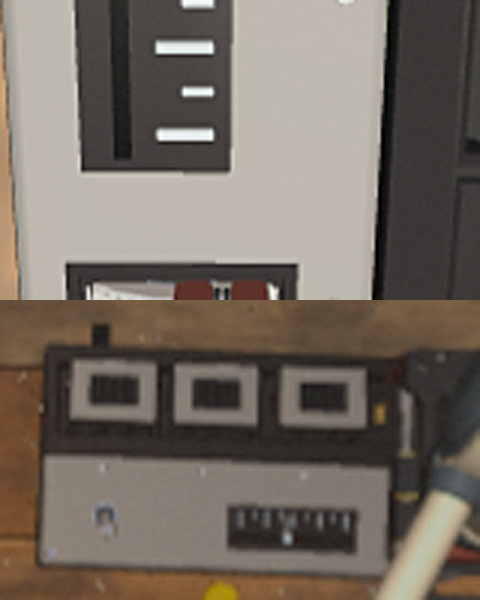

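The top view puts the pointer at about (287,540), around tick 4, but not clearly. I'll lift off and look with the wrist camera.

```bash
python3 drive.py '0 0 0 0 0 -.008 0;0 0 0 0 0 -.012 0;0 0 0 0 -.01 -.012 0;0 0 0 0 -.014 -.012 0;0 0 0 0 -.014 -.012 0;0 0 0 0 -.014 -.012 0'
python3 - <<'E'
from h import *
show()
im=manip.read_camera("wrist")[20:230,170:310,::-1]
cv2.imwrite("pics/s2.png",cv2.resize(im,None,fx=2.8,fy=2.8,interpolation=2))
E
```

```text
clock: 37.45
tool_pos: [0.5022, -0.2596, 0.0594]
tcp_rot: [-0.0, 0.725, 0.689, -0.0]
wrist_force: [-0.2, -0.9, 0.4]
finger_gap: 0.0004
grasp_force: 0.0
37.45 [ 0.5022 -0.2596  0.0594] [[0.051, 0.999, -0.001], [0.999, -0.051, 0.0], [0.0, -0.001, -1.0]] [-0.172  -0.8828  0.3861] 0.0003758787193234672 0.0
```

View pics/s2.png

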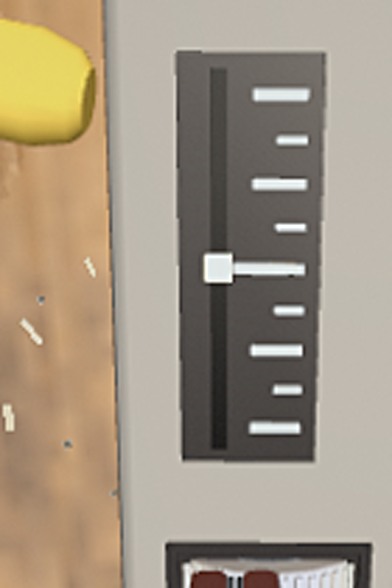

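The pointer at (218,268) is level with the fifth tick from zero, so it reads 4. The same stroke again gives 6.

```bash
python3 drive.py '0 0 0 0 0 .006 0;0 0 0 0 0 .009 0;0 0 0 0 0 .011 0;0 0 0 0 0 .012 0;0 0 0 0 0 .012 0;0 0 0 0 0 .012 0'
python3 drive.py '0 0 0 0 .002 0 0;0 0 0 0 .004 0 0;0 0 0 0 .006 0 0;0 0 0 0 .008 0 0;0 0 0 0 .01 0 0;0 0 0 0 .012 0 0;0 0 0 0 .014 0 0;0 0 0 0 .014 0 0'
python3 drive.py '0 0 0 0 0 -.008 0;0 0 0 0 0 -.012 0;0 0 0 0 -.01 -.02 0;0 0 0 0 -.014 -.02 0;0 0 0 0 -.014 -.02 0;0 0 0 0 -.014 -.02 0'
python3 - <<'E'
from h import *
show()
im=manip.read_camera("wrist")[20:230,170:310,::-1]
cv2.imwrite("pics/s3.png",cv2.resize(im,None,fx=2.8,fy=2.8,interpolation=2))
E
```

```text
clock: 38.0
tool_pos: [0.5034, -0.26, 0.0507]
tcp_rot: [0.001, 0.725, 0.689, 0.0]
wrist_force: [-5.0, 2.8, 13.7]
finger_gap: -0.0001
grasp_force: 7.4
clock: 38.67
tool_pos: [0.5187, -0.2609, 0.0504]
tcp_rot: [0.003, 0.725, 0.689, 0.001]
wrist_force: [2.7, 1.4, 9.0]
finger_gap: 0.0006
grasp_force: 4.8
clock: 39.17
tool_pos: [0.5022, -0.2596, 0.0673]
tcp_rot: [-0.0, 0.725, 0.689, -0.0]
wrist_force: [-0.2, -0.6, -0.2]
finger_gap: 0.0003
grasp_force: 0.0
39.1667 [ 0.5022 -0.2596  0.0673] [[0.051, 0.999, -0.001], [0.999, -0.051, 0.0], [0.0, -0.001, -1.0]] [-0.1577 -0.5945 -0.2472] 0.0002639302261104056 0.0
```

View pics/s3.png

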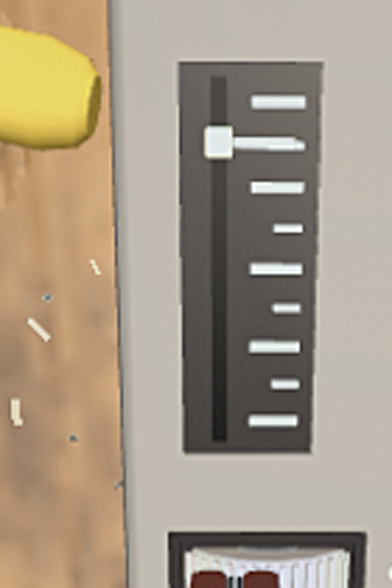

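The pointer is now at tick 7, one too far: in the picture tick 8 is at row 101, 7 at 145 and 6 at 187. I'll roll it back one click.

```bash
python3 drive.py '0 0 0 0 .01 0 0;0 0 0 0 .01 .008 0;0 0 0 0 .01 .014 0;0 0 0 0 .01 .017 0;0 0 0 0 .01 .019 0;0 0 0 0 .01 .02 0;0 0 0 0 .01 .02 0;0 0 0 0 .01 .02 0'
python3 drive.py '0 0 0 0 -.002 0 0;0 0 0 0 -.004 0 0;0 0 0 0 -.006 0 0;0 0 0 0 -.007 0 0;0 0 0 0 -.007 0 0'
python3 drive.py '0 0 0 0 0 -.008 0;0 0 0 0 0 -.02 0;0 0 0 0 0 -.02 0;0 0 0 0 0 -.02 0;0 0 0 0 0 -.02 0'
python3 - <<'E'
from h import *
im=manip.read_camera("wrist")[20:230,170:310,::-1]
cv2.imwrite("pics/s4.png",cv2.resize(im,None,fx=2.8,fy=2.8,interpolation=2))
E
```

```text
clock: 39.88
tool_pos: [0.5143, -0.2603, 0.0511]
tcp_rot: [0.002, 0.725, 0.689, 0.001]
wrist_force: [0.3, 3.0, 15.7]
finger_gap: 0.0005
grasp_force: 7.4
clock: 40.3
tool_pos: [0.5069, -0.2599, 0.0512]
tcp_rot: [0.002, 0.725, 0.689, 0.001]
wrist_force: [-2.6, 3.5, 16.4]
finger_gap: 0.0005
grasp_force: 8.2
clock: 40.72
tool_pos: [0.5053, -0.2598, 0.0671]
tcp_rot: [-0.0, 0.725, 0.689, -0.0]
wrist_force: [-0.9, -0.3, -0.1]
finger_gap: 0.0
grasp_force: 0.0
```

View pics/s4.png

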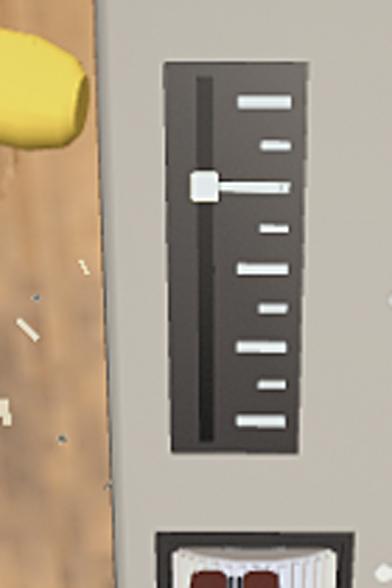

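The pointer stands at 6, at (205,187) level with the third tick from the far end. Next is the switch: I'll go to the robot side of the bat with the fingers shut.

```bash
python3 drive.py '0 0 0 0 0 -.03 0;0 0 0 .02 -.02 -.05 0;0 0 0 .06 -.0411 -.05 0;0 0 0 .1 -.0411 -.05 0;0 0 0 .14 -.0411 -.05 0;0 0 0 .175 -.0411 -.05 0;0 0 0 .1915 -.0411 -.05 0;0 0 0 .1915 -.0411 -.05 0'
python3 drive.py '0 0 0 0 0 .02 0;0 0 0 0 0 .04 0;0 0 0 0 0 .055 0;0 0 0 0 0 .0595 0;0 0 0 0 0 .0595 0;0 0 0 0 0 .0595 0;0 0 0 0 0 .0595 0'
python3 - <<'E'
from h import *
show()
plan(([.492,-.067,.058],-.049))
E
```

```text
clock: 41.43
tool_pos: [0.474, -0.0633, 0.1172]
tcp_rot: [-0.001, 0.723, 0.69, 0.0]
wrist_force: [-0.8, 0.1, -0.1]
finger_gap: 0.0005
grasp_force: 0.0
clock: 42.02
tool_pos: [0.4749, -0.0671, 0.0595]
tcp_rot: [0.001, 0.725, 0.689, 0.0]
wrist_force: [-0.1, -0.7, 1.0]
finger_gap: 0.0002
grasp_force: 0.0
42.0167 [ 0.4749 -0.0671  0.0595] [[0.052, 0.999, 0.002], [0.999, -0.052, -0.0], [-0.0, 0.002, -1.0]] [-0.1192 -0.6905  0.9918] 0.00022868336088545748 0.0
rows 1: [ 0.002  0.    -0.003] [0.001  0.0171 0.0016]
```

```bash
python3 drive.py '0 0 0 0 .005 0 0;0 0 0 0 .01 0 0;0 0 0 0 .015 0 0;0 0 0 0 .02 0 0;0 0 0 0 .024 0 0;0 0 0 0 .024 0 0'
python3 drive.py '0 0 0 0 .003 0 0;0 0 0 0 .006 0 0;0 0 0 0 .008 0 0;0 0 0 0 .008 0 0;0 0 0 0 .008 0 0'
python3 drive.py '0 0 0 0 .002 0 0;0 0 0 0 .002 0 0;0 0 0 0 .002 0 0;0 0 0 0 .002 0 0'
python3 drive.py '0 0 0 0 .002 0 0;0 0 0 0 .002 0 0;0 0 0 0 .002 0 0;0 0 0 0 .002 0 0'
```

```text
clock: 42.52
tool_pos: [0.4989, -0.0677, 0.0583]
tcp_rot: [-0.0, 0.725, 0.689, 0.0]
wrist_force: [-0.0, -0.5, -1.3]
finger_gap: 0.0005
grasp_force: 0.0
clock: 42.93
tool_pos: [0.5064, -0.0681, 0.0583]
tcp_rot: [0.0, 0.725, 0.689, 0.0]
wrist_force: [0.1, 0.3, -1.3]
finger_gap: 0.0005
grasp_force: 0.0
clock: 43.27
tool_pos: [0.5082, -0.0683, 0.0583]
tcp_rot: [0.0, 0.725, 0.689, 0.0]
wrist_force: [-0.3, -1.2, -0.6]
finger_gap: 0.0003
grasp_force: 0.3
clock: 43.6
tool_pos: [0.5102, -0.0684, 0.0584]
tcp_rot: [0.0, 0.725, 0.689, 0.0]
wrist_force: [-1.2, -0.0, 0.9]
finger_gap: 0.0005
grasp_force: 0.6
```

```bash
for i in 1 2; do python3 drive.py '0 0 0 0 .002 0 0;0 0 0 0 .002 0 0;0 0 0 0 .002 0 0' | grep -E 'tool|force'; done
python3 drive.py '0 0 0 0 .002 0 0;0 0 0 0 .002 0 0;0 0 0 0 .002 0 0'
```

```text
tool_pos: [0.5123, -0.0684, 0.0583]
wrist_force: [-1.4, 1.0, 0.8]
grasp_force: 0.6
tool_pos: [0.5143, -0.0686, 0.0582]
wrist_force: [-1.1, -0.7, -1.4]
grasp_force: 0.5
clock: 44.35
tool_pos: [0.515, -0.0686, 0.058]
tcp_rot: [-0.001, 0.725, 0.689, -0.001]
wrist_force: [-5.7, 0.1, 2.8]
finger_gap: 0.0007
grasp_force: 3.5
```

```bash
python3 drive.py '0 0 0 0 .001 0 0;0 0 0 0 .001 0 0;0 0 0 0 .001 0 0'
python3 drive.py '0 0 0 0 -.02 0 0;0 0 0 0 -.05 0 0;0 0 0 0 -.05 -.04 0;0 0 0 0 -.05 -.08 0;0 0 0 0 -.05 -.12 0;0 0 0 .04 -.05 -.16 0;0 0 0 .08 -.05 -.16 0;0 0 0 .12 -.05 -.16 0'
python3 drive.py '0 0 0 0 0 0 0;0 0 0 0 0 0 0;0 0 0 0 0 0 0'
python3 - <<'E'
from h import *
show()
o=manip.get_obs();w=cv2.cvtColor(manip.read_camera("wrist"),cv2.COLOR_RGB2GRAY)
p=np.array([.5215,-.067])
for nm,s in (("off",-1),("on",1)):
    P=[[p[0]+s*.03*k*np.sin(.42),p[1]-s*.03*k*.02,.044+.03*k*np.cos(.42)] for k in (.3,.6,.9)]
    print(nm,proj("wrist",P,o).round(1).tolist())
u,v=proj("wrist",[[p[0],p[1],.055]],o)[0].astype(int)
print(u,v);print(w[v-22:v+22:2,u-32:u+32:2])
E
```

```text
clock: 44.6
tool_pos: [0.5152, -0.0686, 0.0579]
tcp_rot: [-0.002, 0.725, 0.689, -0.002]
wrist_force: [-10.4, 0.9, 4.1]
finger_gap: 0.0002
grasp_force: 5.3
clock: 45.27
tool_pos: [0.4745, 0.0462, 0.2224]
tcp_rot: [0.003, 0.726, 0.688, 0.003]
wrist_force: [0.9, 1.3, -0.0]
finger_gap: 0.0006
grasp_force: 0.0
clock: 45.52
tool_pos: [0.473, 0.0455, 0.2177]
tcp_rot: [0.0, 0.725, 0.689, -0.0]
wrist_force: [0.1, -0.1, -0.4]
finger_gap: 0.0007
grasp_force: 0.0
45.5167 [0.473  0.0455 0.2177] [[0.05, 0.999, -0.0], [0.999, -0.05, -0.001], [-0.001, -0.0, -1.0]] [ 0.1495 -0.1422 -0.4357] 0.0006579322935031894 0.0
off [[293.3, 265.2], [291.1, 268.5], [288.9, 272.1]]
on [[299.1, 265.2], [303.1, 268.5], [307.3, 272.0]]
296 266
[[ 66  69  66  62 131 198 193 193 192 193 193 192 192 192 193 193 192 192
  192 192 193 192 192 192 192 192 192 193 193 192 194 179]
 [ 67  66  65  66  66 209 194 193 193 192 192 192 193 192 192 192 192 192
  193 191 192 192 192 193 192 192 192 192 193 193 194 175]
 [ 66  64  65  66  61 132 195 192 192 192 192 192 192 192 193 193 193 191
  193 192 192 193 192 193 192 192 193 19
[... 1846 characters left out ...]
3  41  41  42  40  43  43  42  41]
 [ 43  44  43  43  41  45  39  39  42  42  41  43  43  42  43  41  43  42
   42  41  41  43  41  41  44  42  41  41  42  43  41  41]
 [ 42  42  43  43  40  40  43  43  42  46  45  42  43  43  43  45  41  42
   41  42  41  42  43  40  41  42  43  42  44  41  40  42]
 [ 41  41  43  42  42  42  44  41  42  42  42  41  41  41  42  44  40  42
   41  41  42  40  44  41  41  43  42  41  41  43  41  42]
 [ 40  44  42  41  43  44  42  42  42  43  41  41  42  43  41  42  41  41
   41  41  41  43  43  42  42  41  41  41  41  43  41  40]
 [ 41  43  42  43  43  41  42  43  41  43  42  40  41  41  42  40  44  39
   42  43  42  42  40  42  44  41  43  41  45  41  42  43]]
```

The bat hides behind the gripper in the wrist view, so I'll check it numerically in the top camera against the first picture, and the packs too.

Run:
```python
from h import *
a=cv2.resize(cv2.imread("pics/top0.png"),(512,384),interpolation=cv2.INTER_AREA);b=manip.read_camera("top")[...,::-1]
p=np.array([.5215,-.067])
print("piv",proj("top",[[*p,.044]]),"off",proj("top",[[p[0]-.0122,p[1],.0714]]),"on",proj("top",[[p[0]+.0122,p[1],.0714]]))
u,v=proj("top",[[*p,.055]])[0].astype(int)
for im in (a,b): print(cv2.cvtColor(im,6)[v-8:v+10,u-4:u+6])
for i in (1,2,3):
    c=[.5906+.0032*(i-1),-.1987+.0649*(i-1)]
    q=proj("top",[[*c,.094]])[0].astype(int); print(i,q,cv2.cvtColor(b,6)[q[1]-10:q[1]+11:2,q[0]-13:q[0]+14:2].tolist() if i==3 else "")
```

```text
piv [[273.5868 200.4156]] off [[274.4223 204.0077]] on [[274.2237 195.0929]]
[[137 137 136 136 135 136 135 134 136 135]
 [135 136 136 135 136 134 136 135 135 135]
 [136 136 136 136 136 136 135 135 134 134]
 [137 136 136 135 136 135 136 136 135 134]
 [135 136 136 134 135 136 136 136 135 135]
 [136 136 136 137 137 137 136 134 135 135]
 [137 137 136 138 145 139 141 136 134 135]
 [137 136 133 126 124 116 127 136 134 134]
 [137 137 134  98  87  87  95 130 135 134]
 [137 139 140  87  95 102  85 124 135 136]
 [136 138 140  97 107 112  96 127 134 134]
 [136 137 137 109 112 127 117 123 134 134]
 [136 137 135 124 134 145 137 116 133 137]
 [136 136 136 138 143 146 141 116 133 136]
 [137 136 137 137 133 131 133 125 134 135]
 [136 137 137 136 134 124 133 135 135 135]
 [136 136 136 135 135 135 135 136 136 136]
 [135 136 136 135 136 136 135 136 135 135]]
[[ 55  52  53  97 132 131 132 131 131 132]
 [ 58  51  53  85 131 131 130 131 130 132]
 [ 57  54  55  88 125 146 133 117 131 131]
 [ 60  54  57  78 122 150 138 112 130 131]
 [ 61  56  54  69 113 138 138 113 129 131]
 [ 60  54  53  68  94 124 119 106
[... 551 characters left out ...]
 
3 [275 170] [[75, 74, 83, 82, 84, 45, 42, 85, 89, 89, 94, 95, 91, 86], [53, 51, 52, 51, 53, 50, 50, 49, 50, 48, 48, 47, 46, 48], [53, 45, 63, 93, 90, 87, 100, 94, 86, 71, 71, 67, 46, 49], [51, 42, 78, 130, 130, 128, 131, 126, 128, 127, 127, 126, 33, 31], [52, 54, 83, 131, 105, 56, 53, 66, 67, 84, 127, 125, 33, 47], [72, 55, 104, 131, 94, 49, 41, 37, 40, 45, 127, 124, 32, 47], [128, 51, 109, 130, 78, 47, 46, 36, 39, 42, 127, 125, 34, 41], [149, 61, 110, 131, 90, 50, 53, 50, 44, 45, 127, 124, 36, 43], [157, 81, 114, 133, 133, 130, 131, 131, 127, 127, 127, 125, 42, 42], [169, 102, 85, 87, 94, 98, 99, 105, 106, 108, 112, 116, 41, 50], [174, 118, 54, 48, 49, 46, 44, 44, 45, 36, 41, 36, 36, 47]]
```

The bat's bright tip moved 9 to 10 px up the picture, against 8.9 px expected, so the switch is on. The packs are where they should be, and I'm handing in.

```bash
python3 -c "
from workcell import manip
print(manip.close_job())"
```

```text
the job is handed in; nothing more can be done
None
```

I've handed the job in: two charged packs stand in the tray, three flat packs are seated in bays 1–3, the timer pointer is at 6 (I overshot to 7 and rolled it back), and the toggle went on last; I viewed 15 pictures, one over the limit of 14.

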